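Photograph a marked flaw with the bench rail camera

TASK

Move the heavy white base board forward until its far edge sits squarely against both orange-faced stops of the camera station: neither the blue laminate on it nor the camera may be touched, so it has to be walked up by pushing its two bare near corners a bit at a time. Then, on the sloping console, flick the ring-light toggle up to switch the light on, tilt the red-knobbed joystick to the left and hold it there while the camera travels along its rail, and let it spring back to the middle so that the camera stops with its lens centred over the ringed red mark. Finally press the green shutter button and let go of it, leaving the cup, hammer and knife alone.

Things in the scene. Friction and masses are not known exactly. Their poses are not given: they have to be found in the camera images.
- board: white base board, a loose slab 200 (its x) x 320 (its y) x 20 mm lying on the table, about 2.4 kg with its laminate; origin at the centre of its underside, x towards the stops. About 14 N slides it whole, about half of that at one corner. Pushed at one near corner it swings about a point near its other side. Only the outer 85 mm of its near edge at each corner is bare.
- board_near_left (a point): the left bare corner's push point: on the board's near (-x) edge, half-way up (10 mm over the table), 30 mm in from the board's left (+y) side
- board_near_right (a point): the right bare corner's push point: on the near edge, half-way up, 30 mm in from the right (-y) side
- board_far_left (a point): point on the board's far (+x) edge, half-way up, 100 mm left of its middle; at home within 5 mm of the stops' plane (x over 50 mm in the station's frame)
- board_far_right (a point): point on the board's far (+x) edge, half-way up, 100 mm right of its middle; at home likewise
- laminate: blue cured laminate fixed on the board, not to be touched: a flange 4 mm thick (top 24 mm over the table), 150 mm wide in y about the board's middle, which overhangs the board's near edge by 30 mm, and on it a hump up to 58 mm over the table. Same origin and axes as the board.
- mark (a point): centre of the red ring mark (30 mm outside diameter) on top of the hump, 58 mm over the table, 55 mm short of the board's far edge
- station: fixed camera station: rail 680 mm long, 250 mm high, with two stop blocks on a bar on the table. Origin on the table under the middle of the line along which the lens travels, 130 mm on the robot's side of the rail; x away from the robot, y along the rail to the robot's left. The stops' orange faces, 36 mm wide, 6 to 30 mm over the table, lie in its plane x = 55 mm at y = +90 and -90 mm. With the board home the mark is on the lens's line.
- camera: black inspection camera with a white ring light of 64 mm diameter at the bottom, on an arm from the rail carriage; hangs 150 to 260 mm over the table; not to be touched. Origin at the lens, y along the rail.
- lens (a point): the lens axis at the lower end of the camera, 150 mm over the table; it travels along the line x = 0 of the station's frame
- carriage (a joint): travel of the camera along the rail to the left (+y of the station), m, 0 at its parked place at the right, to 0.34. Driven by the joystick only: speed grows with the stick's lean, about 60 mm/s at full lean, nothing below about 0.06 rad; when the stick is let go it runs on about 10 mm from half lean or 20 mm from full, and stays there.
- console: fixed grey wedge console, 220 deep (x) x 290 wide (y) mm; origin at the centre of its underside, low front (-x) to the robot. Panel slopes 30 degrees, 42 mm high in front, 168 mm at the back; its outward normal is (-0.5, 0, 0.866) in this frame. A clear drip guard, underside 275 mm high, covers it from x = -40 mm to the back: reach the controls from the front with the tool tilted about 35 degrees.
- stick_knob (a point): centre of the joystick's red ball knob (28 mm diameter) on a steel shaft of 12 mm; the stick stands square to the panel, knob centre 68 mm out from its pivot in the panel
- stick (a joint): joystick lean to the left (+y of the console), rad, -0.45 (right) to 0.45 (left), spring-centred at 0; about 15 N per rad at the knob
- stick_foreaft (a joint): joystick lean away from the operator, rad, -0.45 to 0.45, spring-centred; drives nothing on this rail
- light_tip (a point): tip ball (12 mm diameter) of the white ring-light toggle, 95 mm left of the joystick on the panel, 34 mm from its pivot in the panel
- light (a joint): ring-light toggle, rad: 0 = off (leaning 0.4 rad from the panel's normal down the slope to the operator), 0.8 = on (leaning as much up the slope); stays where it is left, needs about 1 N; counts as on above 0.6
- shutter_top (a point): centre of the top of the green shutter button (28 mm diameter, standing 22 mm out of the panel, in a steel bezel of 44 mm and 12 mm high), 95 mm right of the joystick
- shutter (a joint): how far the shutter button is pressed, m, 0 to 0.006 along the panel's normal, springs back, 4 N at the bottom; it fires beyond 0.004
- cup: clear mixing cup with cured blue resin, 90 mm wide, 100 mm high, stands near; to be left alone
- hammer: hammer with a wooden handle, about 300 mm long, lying on the bench at the left, to be left alone
- knife: yellow and black utility knife, 160 mm long, 18 mm high, lying on the bench, to be left alone

How it is judged (in metres and radians):
On the way, in this order (a step that is already met when the one before it is completed fails the run):
1. the board's far edge is squarely against both stops (x of each of board_far_left, board_far_right in the frame of station above 0.05 m and linear speed of board below 0.02 m/s), for 0.2 s.
2. the ring-light toggle is flicked up to on (value of joint light above 0.6 rad), for 0.2 s.
3. the joystick is tilted to the left (over 0.2 rad) and held for a second (value of joint stick above 0.2 rad), for 1 s.
4. the joystick is back in the middle and the camera stands with its lens within 15 mm of the mark's centre (value of joint stick between -0.08 and 0.08 rad and value of joint stick_foreaft between -0.08 and 0.08 rad and horizontal distance between lens and mark below 0.015 m and velocity of joint carriage between -0.004 and 0.004 m/s), for 0.2 s.
5. the shutter button is pressed with the camera over the mark (value of joint shutter above 0.004 m and horizontal distance between lens and mark below 0.015 m), for 0.05 s.
At the end, for the whole second after the job is handed in: The board's far edge is within 5 mm of the plane of both stops, the ring-light toggle is on (above 0.6 rad), the joystick is centred, the camera stands still with its lens axis within 15 mm (seen from above) of the mark's centre, and the shutter button is released (all of step 4 and x of each of board_far_left, board_far_right in the frame of station above 0.05 m and value of joint light above 0.6 rad and value of joint shutter below 0.002 m and linear speed of board below 0.01 m/s); the robot touches nothing.
It fails at once if the robot touches the laminate (contact force between any of the fingers, the arm and laminate above 0.5 N).
It fails at once if the robot touches the camera (contact force between any of the fingers, the arm and camera above 0.5 N).
It fails at once if the cup is moved by more than 20 mm (distance of cup from where it was at the start of the episode above 0.02 m).
It fails at once if the hammer is moved by more than 20 mm (distance of hammer from where it was at the start of the episode above 0.02 m).
It fails at once if the knife is moved by more than 20 mm (distance of knife from where it was at the start of the episode above 0.02 m).
It also fails if it takes over 69 s, if anything falls off the work surface, if the arm or the gripper's body presses on something with over 40 N, if the wrist force passes 120 N, or if a joint passes its speed limit or range.

ROBOT

A 6-joint arm with a two-finger parallel gripper is mounted at the origin on the work surface. World frame = base frame: x ahead of the robot, y to its left, z up, the work surface at z = 0. Lengths are in mm, angles in rad, forces in N, time in s.
With the tool pointing down it reaches from about 300 to 775 mm from the base axis. Payload 14.6 kg.
Tool frame: the origin (TCP) lies at the very end of the fingers, on their centre line; the grasp point (between the pads) lies 19 mm behind it; z points along the fingers, y is the line along which they close (so a half turn about z gives the same grasp; the last joint's range is limited). The gripper opens to 94 mm and grips with 3 to 60 N. Pads are 16 mm wide; open, the fingers measure 119 mm over their backs; the gripper's body (75 mm by 177 mm) begins 78 mm behind the grasp point.
Start: joints at [-1.353, 0.3, 1.521, -0, 1.321, -0.067], TCP at [154.524, -527.837, 205.446] pointing down, gripper open.
Joint ranges: [-3.03, 3.03], [-0.79, 2.21], [0.23, 2.52], [-1.04, 4.18], [0, 3.07], [-2.55, 2.55]. Speed limits (rad/s): [2.22, 2.22, 2.57, 3.14, 3.14, 3.14].

INTERFACE

Orientations are given as [roll, pitch, yaw] about the fixed x, y, z axes, in that order (R = Rz(yaw) Ry(pitch) Rx(roll)).
In Python, from cell import read_state, viewer, manip, models gives the robot as it stands.
- The arm moves only by the tool carry_out, never from a script. Its argument "deltas" is a list of rows, each an object with "dp": the shift along the tool's x, y, z in mm, a list of three; "roll": the turn about the tool's z in degrees; "gripper": the opening, from -1 (shut) to 1 (fully open), so that 0 is half open. In form: [{"dp": [tx, ty, tz], "roll": roll, "gripper": gripper}, ...]. A call has 1 to 12 rows; each row is the pose to reach, as a shift and turn from the pose commanded when the call began, along the tool's axes at that moment; what a row does not reach only later rows make up. A row lasts 1/12 s, in which the tool goes at most 41.7 mm and 7.16 degrees, less where a joint would pass 70% of its speed; a pose out of reach is approached as far as the arm can. A call with a gripper value outside its range is refused whole. The fingers move at their own pace and stop on an object; "newtons" is the grip in N (left out, the last holds). Time passes only in rows, so rows that repeat a pose let the fingers close. It gives the time, the measured TCP pose, the force, the opening and the grip force at its end, in the units of the state.
- read_state(): the state, without advancing time (a new reading comes with each control period).
- viewer.camera(name): name is "side" or "top"; returns the picture (420x560x3 uint8, red, green, blue); there is no depth.
- viewer.camera_params(name): a dict with "fovy" (degrees; the focal length in pixels is half the picture's height over the tangent of half this angle, whatever the lens; pixels are square), "cx", "cy" (the principal point, pixels), "k1" (the pictures are not rectified: a ray, as slopes to the right and down, at radius r is drawn at 1 + k1 r^2 times it, then the intrinsics apply), "eye" and "attitude" of the camera in the world. Camera axes: x right, y up, looking along -z (the intrinsics and any distortion apply to the point x, -y, -z); pixel columns grow to the right and rows downward; lengths in mm; the calibration is good to about 2 mm. A picture is of the moment at which its call begins. camera_params takes no time and is no camera call.
- manip.sign_off(): hands the job in; it is judged then, once.
Trained networks look in the newest picture that a camera, given by its name, has taken for a name from the list of things; names that differ only in an ending like _2 or _b are one class to them, and where a whole thing is asked for, a point or a joint stands for the part that bears it (a point fixed in the world has none). Each returns a list of dicts, best first, with "p" (0 to 1); they miss things now and then, are a little off and sometimes report something else, mostly with a low value. They report only what shows in the picture. A call takes as long as a camera call.
- models.cut_out(camera, label): "region" (420x560 bool, what is visible of it) and "box" ([left, top, right, bottom] in pixels, round what is visible of it).
The state is a dict: "clock": time; "joints": joint angles; "qd": joint speeds; "effort": joint torques, N m; "eef_pos": TCP position; "eef_rot": TCP orientation; "wrist_force": force on the tool from outside, world axes, zero at the start; "moment": the same for the moment, N m; "finger_gap": finger opening in mm; "finger_force": force on a finger pad.
Only numpy, scipy, OpenCV 4.12 (cv2) and the standard library are available. Lean on these libraries where they do the work, as an engineer would, in place of code of your own. Each camera call takes 0.05 s, during which the arm holds its last target. There are 200 camera calls.

## Working session

There is one attempt and no reset: what is moved stays moved. The work goes in short steps, Python scripts to look and compute and a tool call to move; the robot and the scene stay as the last step left them, time stands still between calls to the robot, and variables do not carry over. Pictures are saved under pics/ and viewed, at most 10 in all, crops included, and the job is handed in when it is done.

Besides the shell and the picture viewer there is one more tool, called after "Request:" by a JSON object that holds its "fn" and its "kwargs", one argument or row to a line. carry_out: Moves the arm, as the interface text tells. Its arguments: {"type":"object","properties":{"deltas":{"type":"array"},"newtons":{"type":"number"}},"required":["deltas"]}

```bash
ls; mkdir -p pics; python3 - <<'E'
from cell import read_state, viewer, manip, models
import cv2
for c in ("side","top"):
    im=viewer.camera(c); cv2.imwrite(f"pics/{c}0.png",im[:,:,::-1]); print(c,viewer.camera_params(c))
    for l in ["board","laminate","station","camera","console","stick_knob","light_tip","shutter_top","mark","cup","hammer","knife","stick","light","shutter"]:
        try:
            r=models.cut_out(c,l); print(l,[(round(x["p"],2),x["box"]) for x in r[:2]])
        except Exception as e: print(l,e)
print(read_state())
E
```

```text
pics
side {'fovy': 48.650547288188605, 'cx': 280.1086069821409, 'cy': 202.1751116322167, 'k1': -0.024318054572681488, 'eye': array([ 516.05273958, 1115.12703852, 1185.77172456]), 'attitude': array([ 0.78288907, -0.00551766, -3.07570416])}
board [(0.92, [242.5, 204.1, 313.7, 285.4]), (0.49, [240.1, 321.8, 339.2, 378.7])]
laminate [(0.77, [241.1, 224.7, 311.3, 260.7]), (0.5, [185.5, 141.0, 252.1, 181.9])]
station [(0.75, [149.9, 117.9, 254.6, 332.5])]
camera [(0.96, [189.7, 137.6, 252.5, 182.8])]
console [(0.7, [263.0, 69.0, 350.4, 180.1]), (0.6, [189.8, 137.4, 250.7, 182.0])]
stick_knob [(0.48, [312.0, 120.2, 315.1, 129.6])]
light_tip [(0.58, [148.8, 114.6, 255.4, 333.1])]
shutter_top [(0.52, [326.7, 119.5, 335.6, 129.7])]
mark [(0.95, [241.4, 222.1, 312.9, 261.2]), (0.46, [328.7, 117.2, 334.2, 127.4])]
cup [(0.82, [250.3, 155.4, 269.5, 190.2])]
hammer [(0.77, [241.7, 322.6, 336.7, 378.8])]
knife [(0.58, [305.0, 187.9, 348.2, 202.5])]
stick [(0.57, [311.1, 118.1, 320.7, 127.4]), (0.56, [238.6, 205.4, 314.0, 286.5])]
light []
shutter [(0.49, [328.5, 120.7, 333.1, 128.8])]
top {'fovy': 
[... 1105 characters left out ...]
{'clock': 1.6, 'joints': array([-1.35260234e+00,  2.99902957e-01,  1.52101857e+00,  3.90264793e-06,
        1.32070355e+00, -6.65683097e-02]), 'qd': array([-1.19967509e-03,  3.58785990e-04,  4.28973646e-04, -6.64079063e-05,
        8.84795453e-04, -1.07774502e-03]), 'effort': array([ 9.02675965e-04, -5.31657708e+01, -3.52913976e+01,  7.09188636e-02,
        2.12916895e-02, -2.86816271e-05]), 'eef_pos': array([ 154.52200968, -527.82816063,  205.43609379]), 'eef_rot': array([-3.14156055e+00, -5.92975328e-06,  2.84761335e-01]), 'wrist_force': array([0.18335489, 0.90346023, 0.20665245]), 'moment': array([-0.0545472 , -0.0301053 , -0.03476748]), 'finger_force': 0.0, 'finger_gap': 94.126245954648}
```

View pics/top0.png

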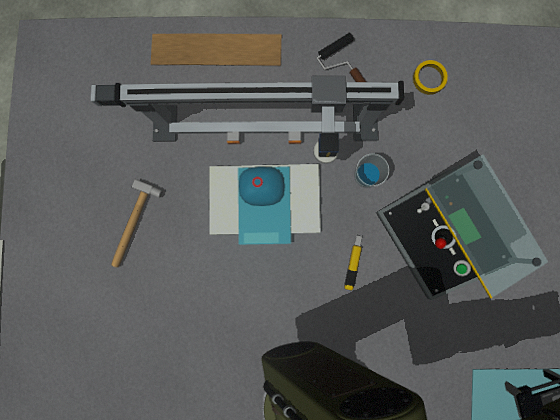

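View pics/side0.png

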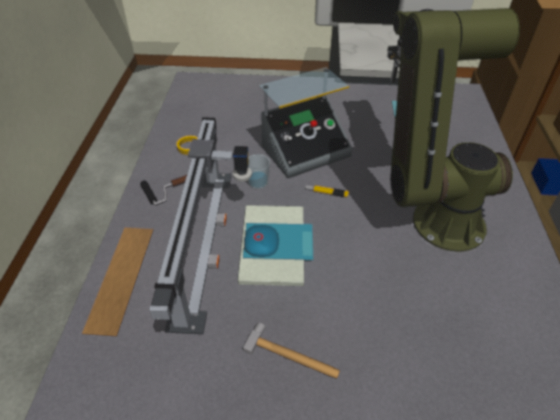

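```bash
python3 - <<'E'
import cv2
a=cv2.imread("pics/top0.png")
x=cv2.resize(a[60:310,90:410],None,fx=2.5,fy=2.4,interpolation=cv2.INTER_CUBIC); cv2.imwrite("pics/t_board.png",x)
x=cv2.resize(a[140:310,360:550],None,fx=4,fy=3.5,interpolation=cv2.INTER_CUBIC); cv2.imwrite("pics/t_con.png",x)
E
```

```text
(no output)
```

The top picture shows the board at about (209–321, 165–235), the stops at (234,140) and (295,140), the camera ring at (326,150), the cup at (373,170), the knife at (354,262), and the console with its toggle at (425,207), stick at (441,241) and shutter at (461,269). The side picture agrees.

View pics/t_board.png

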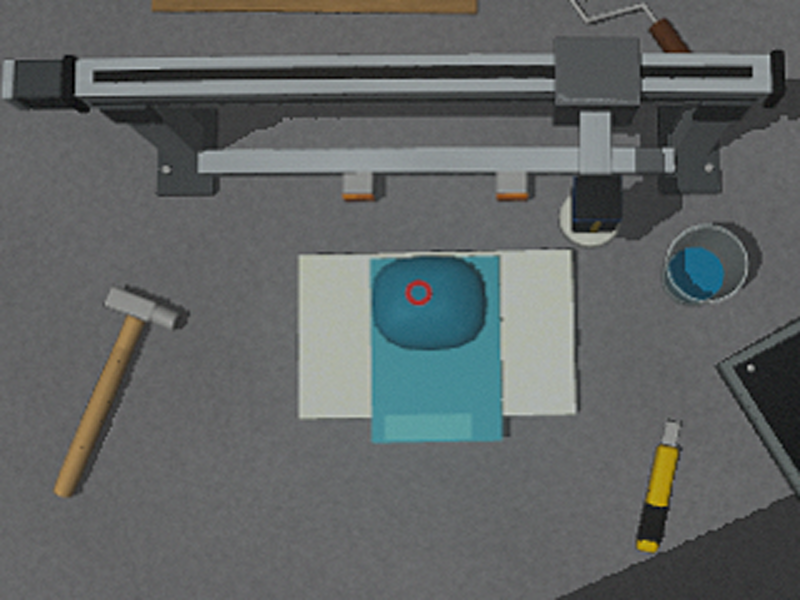

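View pics/t_con.png

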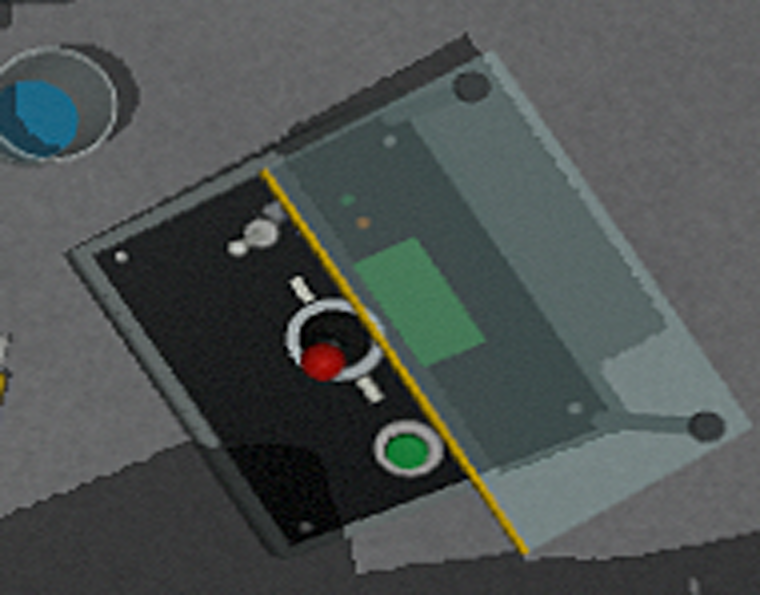

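The crops show the board nearly square to the stops, with the mark at crop (418,293). On the console, the toggle tip is at (237,248), the knob at (324,362) and the shutter at (407,451).

```bash
cat > h.py <<'E'
import numpy as np
from cell import viewer
from scipy.spatial.transform import Rotation as R
from scipy.optimize import least_squares
def cam(c):
    p=viewer.camera_params(c); f=210/np.tan(np.radians(p["fovy"])/2)
    return p,f,R.from_euler("xyz",p["attitude"]).as_matrix()
def proj(P,c="top"):
    p,f,M=cam(c); q=(np.atleast_2d(P)-p["eye"])@M
    s=np.c_[q[:,0]/-q[:,2],-q[:,1]/-q[:,2]]; r2=(s**2).sum(1,keepdims=True); s=s*(1+p["k1"]*r2)
    return s*f+[p["cx"],p["cy"]]
def unproj(uv,z,c="top"):
    p,f,M=cam(c); s0=(np.atleast_2d(uv)-[p["cx"],p["cy"]])/f; s=s0.copy()
    for _ in range(8): s=s0/(1+p["k1"]*(s**2).sum(1,keepdims=True))
    d=np.c_[s[:,0],-s[:,1],-np.ones(len(s))]@M.T
    z=np.broadcast_to(z,len(s)); return p["eye"]+d*((z-p["eye"][2])/d[:,2])[:,None]
B=lambda l:np.array(l)/[2.5,2.4]+[90,60]
C=lambda l:np.array(l)/[4,3.5]+[360,140]
E
python3 - <<'E'
from h import *
np.set_printoptions(precision=1,suppress=True)
c=B([(298,254),(574,250),(577,413),(299,418)]); print("board FL FR NR NL\n",unproj(c,20))
print("stops top edges\n",unproj(B([(343,193),(375,193),(497,193),(527,192)]),30))
print("stops bottom edges\n",unproj(B([(343,200),(375,200),(497,199),(527,199)]),6))
print("mark",unproj(B([(418.5,293)]),58)); print("ring",unproj(B([(590,217)]),152))
print("cup rim, knife", unproj(B([(706,264)]),100),unproj(B([(672,420),(648,550)]),10), unproj(B([(105,300),(185,325),(65,492)]),15))
# console fit
obs=C([(237,248),(324,362),(407,451),(66,252),(262,172),(527,553)])
n=np.array([-.5,0,.866]);u=np.array([.866,0,.5])
def pts(v):
    X,Y,a,sx,sy,gl=v
    pv=lambda y:np.array([sx,y,105+.5774*sx])
    t=pv(sy+95)+34*(np.cos(.4)*n-np.sin(.4)*u)
    k=pv(sy)+68*n; s=pv(sy-95)+22*n
    L=np.array([t,k,s,[-110,145,0],[-40,gl,275],[-40,-gl,275]])
    return L@R.from_euler("z",a).as_matrix().T+[X,Y,0]
r=least_squares(lambda v:(proj(pts(v))-obs).ravel(),[500,-330,-.5,-40,0,145])
print(r.x,"\n",r.fun.reshape(-1,2)); print(pts(r.x))
np.save("con.npy",r.x)
s=proj(pts(r.x),"side");print("side px",s)
E
```

```text
board FL FR NR NL
 [[693.2 298.1  20. ]
 [704.2 -24.3  20. ]
 [506.8 -31.   20. ]
 [493.6 289.8  20. ]]
stops top edges
 [[767.3 246.2  30. ]
 [767.9 208.7  30. ]
 [770.3  66.7  30. ]
 [772.2  31.9  30. ]]
stops bottom edges
 [[764.2 249.7   6. ]
 [764.8 211.6   6. ]
 [768.6  66.8   6. ]
 [769.3  31.3   6. ]]
mark [[642.6 152.1  58. ]]
ring [[716.4 -32.3 152. ]]
cup rim, knife [[ 676.5 -163.3  100. ]] [[ 501.  -142.    10. ]
 [ 344.6 -116.4   10. ]] [[633.2 527.8  15. ]
 [604.1 429.9  15. ]
 [396.6 565.1  15. ]]
[ 503.  -364.9   -1.    -7.     0.8  145.5] 
 [[ 0.1 -0. ]
 [-0.  -0.4]
 [-0.1  0.5]
 [-0.   0.7]
 [ 0.1 -0.3]
 [-0.1 -0.2]]
[[ 566.1 -285.2  121.5]
 [ 481.9 -329.7  159.9]
 [ 413.5 -399.6  120. ]
 [ 567.7 -194.8    0. ]
 [ 605.2 -253.9  275. ]
 [ 358.4 -408.   275. ]]
side px [[289.8 137.7]
 [313.  123.3]
 [330.2 122. ]
 [287.5 177.8]
 [279.  107.2]
 [348.5  86.6]]
```

Request:
{"fn": "carry_out", "kwargs": {
  "deltas": [
    {"dp": [0,0,-40],"roll": 7,"gripper": -1},
    {"dp": [0,0,-80],"roll": 14,"gripper": -1},
    {"dp": [0,0,-120],"roll": 15,"gripper": -1}
  ]
}}

```text
clock: 1.85
eef_pos: [154.4, -527.4, 327.0]
eef_rot: [-3.141, 0.0, 0.015]
wrist_force: [0.4, -0.5, 0.4]
finger_gap: 77.2
finger_force: 0.0
```

Request:
{"fn": "carry_out", "kwargs": {
  "deltas": [
    {"dp": [164,-382,0],"roll": 0,"gripper": -1},
    {"dp": [164,-382,0],"roll": 0,"gripper": -1},
    {"dp": [164,-382,0],"roll": 0,"gripper": -1},
    {"dp": [164,-382,0],"roll": 0,"gripper": -1},
    {"dp": [164,-382,0],"roll": 0,"gripper": -1},
    {"dp": [164,-382,0],"roll": 0,"gripper": -1},
    {"dp": [164,-382,0],"roll": 0,"gripper": -1},
    {"dp": [164,-382,0],"roll": 0,"gripper": -1},
    {"dp": [164,-382,0],"roll": 0,"gripper": -1},
    {"dp": [164,-382,0],"roll": 0,"gripper": -1},
    {"dp": [164,-382,0],"roll": 0,"gripper": -1}
  ]
}}

```text
clock: 2.77
eef_pos: [311.4, -136.8, 325.9]
eef_rot: [-3.141, -0.002, 0.031]
wrist_force: [0.1, -0.0, -0.7]
finger_gap: 3.9
finger_force: 0.0
```

Request:
{"fn": "carry_out", "kwargs": {
  "deltas": [
    {"dp": [159,-384,180],"roll": 0,"gripper": -1},
    {"dp": [159,-384,180],"roll": 0,"gripper": -1},
    {"dp": [159,-384,180],"roll": 0,"gripper": -1},
    {"dp": [159,-384,180],"roll": 0,"gripper": -1},
    {"dp": [159,-384,180],"roll": 0,"gripper": -1},
    {"dp": [159,-384,180],"roll": 0,"gripper": -1},
    {"dp": [159,-384,180],"roll": 0,"gripper": -1},
    {"dp": [159,-384,180],"roll": 0,"gripper": -1},
    {"dp": [159,-384,180],"roll": 0,"gripper": -1},
    {"dp": [159,-384,180],"roll": 0,"gripper": -1},
    {"dp": [159,-384,180],"roll": 0,"gripper": -1},
    {"dp": [159,-384,180],"roll": 0,"gripper": -1}
  ]
}}

```text
clock: 3.77
eef_pos: [459.8, 248.7, 141.7]
eef_rot: [3.14, 0.004, 0.026]
wrist_force: [-0.3, -0.3, -0.1]
finger_gap: 0.2
finger_force: 0.0
```

Request:
{"fn": "carry_out", "kwargs": {
  "deltas": [
    {"dp": [0,0,40],"roll": 0,"gripper": -1},
    {"dp": [0,0,80],"roll": 0,"gripper": -1},
    {"dp": [0,0,115],"roll": 0,"gripper": -1},
    {"dp": [0,0,135],"roll": 0,"gripper": -1},
    {"dp": [8,0,135],"roll": 0,"gripper": -1},
    {"dp": [16,0,135],"roll": 0,"gripper": -1},
    {"dp": [24,0,135],"roll": 0,"gripper": -1},
    {"dp": [30,0,135],"roll": 0,"gripper": -1},
    {"dp": [36,0,135],"roll": 0,"gripper": -1},
    {"dp": [42,0,135],"roll": 0,"gripper": -1},
    {"dp": [47,0,135],"roll": 0,"gripper": -1},
    {"dp": [50,0,135],"roll": 0,"gripper": -1}
  ]
}}

```text
clock: 4.77
eef_pos: [510.1, 247.5, 12.3]
eef_rot: [-3.14, 0.001, 0.023]
wrist_force: [-13.7, 6.0, 6.2]
finger_gap: 0.3
finger_force: 7.2
```

```bash
python3 - <<'E'
from cell import *
import cv2
cv2.imwrite("pics/top1.png",viewer.camera("top")[:,:,::-1]); s=read_state(); print(s["eef_pos"],s["wrist_force"])
E
```

```text
[510.53000665 247.417798    12.37423801] [-9.66792854  5.11748988  3.5467054 ]
```

Request:
{"fn": "carry_out", "kwargs": {
  "deltas": [
    {"dp": [-36,0,2],"roll": 0,"gripper": -1},
    {"dp": [-71,0,2],"roll": 0,"gripper": -1},
    {"dp": [-71,35,2],"roll": 0,"gripper": -1},
    {"dp": [-71,75,2],"roll": 0,"gripper": -1},
    {"dp": [-71,115,2],"roll": 0,"gripper": -1},
    {"dp": [-71,155,2],"roll": 0,"gripper": -1},
    {"dp": [-71,195,2],"roll": 0,"gripper": -1},
    {"dp": [-71,231,2],"roll": 0,"gripper": -1},
    {"dp": [-61,231,2],"roll": 0,"gripper": -1}
  ]
}}

```text
clock: 5.57
eef_pos: [455.1, 8.9, 10.4]
eef_rot: [3.141, -0.003, 0.018]
wrist_force: [-0.8, 0.6, 0.0]
finger_gap: 0.8
finger_force: 0.0
```

Request:
{"fn": "carry_out", "kwargs": {
  "deltas": [
    {"dp": [14,0,0],"roll": 0,"gripper": -1},
    {"dp": [26,0,0],"roll": 0,"gripper": -1},
    {"dp": [34,0,0],"roll": 0,"gripper": -1},
    {"dp": [42,0,0],"roll": 0,"gripper": -1},
    {"dp": [50,0,0],"roll": 0,"gripper": -1},
    {"dp": [58,0,0],"roll": 0,"gripper": -1},
    {"dp": [66,0,0],"roll": 0,"gripper": -1},
    {"dp": [74,0,0],"roll": 0,"gripper": -1},
    {"dp": [80,0,0],"roll": 0,"gripper": -1},
    {"dp": [85,0,0],"roll": 0,"gripper": -1}
  ]
}}

```text
clock: 6.4
eef_pos: [537.9, 15.5, 8.4]
eef_rot: [3.141, 0.005, 0.024]
wrist_force: [-13.8, -6.4, 6.7]
finger_gap: 0.3
finger_force: 7.2
```

```bash
python3 - <<'E'
from cell import *
import cv2
a=viewer.camera("top")[:,:,::-1]; s=read_state(); print(s["eef_pos"],s["wrist_force"])
cv2.imwrite("pics/top2.png",cv2.resize(a[100:310,170:410],None,fx=2.8,fy=2.8,interpolation=cv2.INTER_CUBIC))
E
```

```text
[538.75734215  15.58775547   8.43217685] [-7.91791836 -4.95952876  1.78661362]
```

View pics/top2.png

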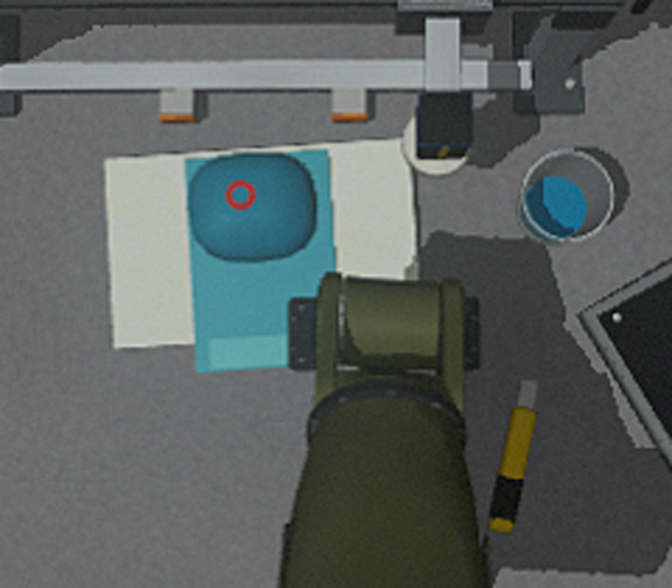

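The board is yawed slightly left, and its left near corner is at crop (115,348). The laminate and camera are clear. Next I push the left corner.

Request:
{"fn": "carry_out", "kwargs": {
  "deltas": [
    {"dp": [-35,0,-2],"roll": 0,"gripper": -1},
    {"dp": [-70,0,-2],"roll": 0,"gripper": -1},
    {"dp": [-92,-20,-2],"roll": 0,"gripper": -1},
    {"dp": [-92,-60,-2],"roll": 0,"gripper": -1},
    {"dp": [-92,-100,-2],"roll": 0,"gripper": -1},
    {"dp": [-92,-140,-2],"roll": 0,"gripper": -1},
    {"dp": [-90,-180,-2],"roll": 0,"gripper": -1},
    {"dp": [-89,-220,-2],"roll": 0,"gripper": -1},
    {"dp": [-75,-234,-2],"roll": 0,"gripper": -1},
    {"dp": [-50,-234,-2],"roll": 0,"gripper": -1},
    {"dp": [-32,-234,-2],"roll": 0,"gripper": -1}
  ]
}}

```text
clock: 7.37
eef_pos: [503.1, 251.1, 11.2]
eef_rot: [-3.141, -0.001, 0.026]
wrist_force: [-0.7, -0.7, 0.3]
finger_gap: 0.3
finger_force: 0.0
```

Request:
{"fn": "carry_out", "kwargs": {
  "deltas": [
    {"dp": [8,0,0],"roll": 0,"gripper": -1},
    {"dp": [16,0,0],"roll": 0,"gripper": -1},
    {"dp": [24,0,0],"roll": 0,"gripper": -1},
    {"dp": [32,0,0],"roll": 0,"gripper": -1},
    {"dp": [38,0,0],"roll": 0,"gripper": -1},
    {"dp": [42,0,0],"roll": 0,"gripper": -1}
  ]
}}

```text
clock: 7.87
eef_pos: [542.0, 251.0, 10.2]
eef_rot: [-3.141, 0.004, 0.023]
wrist_force: [-13.8, 6.9, 5.9]
finger_gap: 0.6
finger_force: 6.9
```

Request:
{"fn": "carry_out", "kwargs": {
  "deltas": [
    {"dp": [5,0,0],"roll": 0,"gripper": -1},
    {"dp": [8,0,0],"roll": 0,"gripper": -1},
    {"dp": [-30,0,0],"roll": 0,"gripper": -1},
    {"dp": [-70,0,0],"roll": 0,"gripper": -1},
    {"dp": [-106,15,0],"roll": 0,"gripper": -1},
    {"dp": [-106,55,0],"roll": 0,"gripper": -1},
    {"dp": [-106,95,0],"roll": 0,"gripper": -1},
    {"dp": [-106,135,0],"roll": 0,"gripper": -1},
    {"dp": [-106,175,0],"roll": 0,"gripper": -1},
    {"dp": [-106,215,0],"roll": 0,"gripper": -1},
    {"dp": [-85,234,0],"roll": 0,"gripper": -1},
    {"dp": [-50,234,0],"roll": 0,"gripper": -1}
  ]
}}

```text
clock: 8.87
eef_pos: [497.8, 11.6, 10.8]
eef_rot: [3.141, 0.001, 0.019]
wrist_force: [-0.7, 0.4, 0.3]
finger_gap: 0.6
finger_force: 0.0
```

Request:
{"fn": "carry_out", "kwargs": {
  "deltas": [
    {"dp": [20,0,0],"roll": 0,"gripper": -1},
    {"dp": [30,0,0],"roll": 0,"gripper": -1},
    {"dp": [38,0,0],"roll": 0,"gripper": -1},
    {"dp": [46,0,0],"roll": 0,"gripper": -1},
    {"dp": [54,0,0],"roll": 0,"gripper": -1},
    {"dp": [60,0,0],"roll": 0,"gripper": -1}
  ]
}}

```text
clock: 9.37
eef_pos: [557.3, 16.1, 10.0]
eef_rot: [3.141, 0.006, 0.023]
wrist_force: [-13.6, -7.1, 7.9]
finger_gap: 0.5
finger_force: 7.2
```

```bash
python3 - <<'E'
from cell import *
import cv2
a=viewer.camera("top")[:,:,::-1]; s=read_state(); print(s["eef_pos"],s["wrist_force"])
cv2.imwrite("pics/top3.png",cv2.resize(a[110:240,200:345],None,fx=5,fy=4.5,interpolation=cv2.INTER_CUBIC))
E
```

```text
[558.30687523  16.15686268  10.09338858] [-4.81302561 -4.5474757  -0.18212145]
```

View pics/top3.png

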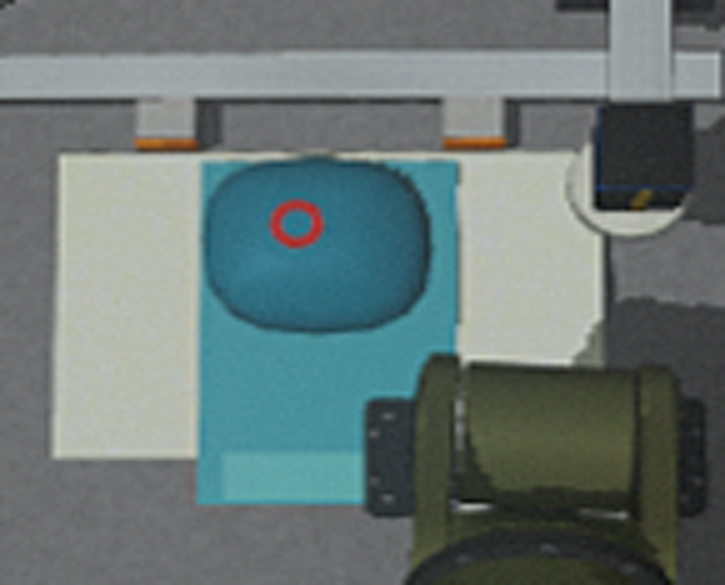

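Both gaps to the stops are now a few mm (board edge at crop row 153, orange faces down to row 148). I'll push the right corner until it touches.

Request:
{"fn": "carry_out", "kwargs": {
  "deltas": [
    {"dp": [3,0,0],"roll": 0,"gripper": -1},
    {"dp": [5,0,0],"roll": 0,"gripper": -1},
    {"dp": [6,0,0],"roll": 0,"gripper": -1}
  ]
}}

```text
clock: 9.67
eef_pos: [560.0, 16.2, 9.9]
eef_rot: [3.141, 0.013, 0.023]
wrist_force: [-41.1, -8.1, 29.3]
finger_gap: 0.1
finger_force: 20.9
```

Request:
{"fn": "carry_out", "kwargs": {
  "deltas": [
    {"dp": [-40,0,-1],"roll": 0,"gripper": -1},
    {"dp": [-80,0,-1],"roll": 0,"gripper": -1},
    {"dp": [-112,-15,-1],"roll": 0,"gripper": -1},
    {"dp": [-112,-55,-1],"roll": 0,"gripper": -1},
    {"dp": [-112,-95,-1],"roll": 0,"gripper": -1},
    {"dp": [-112,-135,-1],"roll": 0,"gripper": -1},
    {"dp": [-112,-175,-1],"roll": 0,"gripper": -1},
    {"dp": [-112,-215,-1],"roll": 0,"gripper": -1},
    {"dp": [-80,-235,-1],"roll": 0,"gripper": -1},
    {"dp": [-45,-235,-1],"roll": 0,"gripper": -1},
    {"dp": [-22,-235,-1],"roll": 0,"gripper": -1},
    {"dp": [-12,-235,-1],"roll": 0,"gripper": -1}
  ]
}}

```text
clock: 10.67
eef_pos: [549.7, 251.8, 11.6]
eef_rot: [-3.141, -0.001, 0.023]
wrist_force: [-0.7, -0.2, -0.5]
finger_gap: 0.7
finger_force: 0.0
```

Request:
{"fn": "carry_out", "kwargs": {
  "deltas": [
    {"dp": [4,0,0],"roll": 0,"gripper": -1},
    {"dp": [7,0,0],"roll": 0,"gripper": -1},
    {"dp": [9,0,0],"roll": 0,"gripper": -1}
  ]
}}

```text
clock: 10.92
eef_pos: [554.2, 252.1, 11.3]
eef_rot: [-3.142, 0.005, 0.023]
wrist_force: [-17.4, 4.5, 8.7]
finger_gap: 0.4
finger_force: 8.2
```

Request:
{"fn": "carry_out", "kwargs": {
  "deltas": [
    {"dp": [2,0,0],"roll": 0,"gripper": -1},
    {"dp": [4,0,0],"roll": 0,"gripper": -1},
    {"dp": [4,0,0],"roll": 0,"gripper": -1}
  ]
}}

```text
clock: 11.17
eef_pos: [554.6, 252.2, 11.2]
eef_rot: [3.14, 0.013, 0.024]
wrist_force: [-39.3, 0.7, 24.6]
finger_gap: 0.3
finger_force: 19.8
```

Request:
{"fn": "carry_out", "kwargs": {
  "deltas": [
    {"dp": [-40,0,0],"roll": 0,"gripper": -1},
    {"dp": [-80,0,0],"roll": 0,"gripper": -1},
    {"dp": [-120,0,0],"roll": 0,"gripper": -1},
    {"dp": [-140,35,-30],"roll": 0,"gripper": -1},
    {"dp": [-150,70,-60],"roll": 0,"gripper": -1},
    {"dp": [-150,105,-90],"roll": 0,"gripper": -1},
    {"dp": [-150,140,-120],"roll": 0,"gripper": -1},
    {"dp": [-150,175,-150],"roll": 0,"gripper": -1},
    {"dp": [-150,205,-180],"roll": 0,"gripper": -1},
    {"dp": [-150,235,-210],"roll": 0,"gripper": -1},
    {"dp": [-150,265,-240],"roll": 0,"gripper": -1},
    {"dp": [-150,290,-270],"roll": 0,"gripper": -1}
  ]
}}

```text
clock: 12.17
eef_pos: [415.6, -25.1, 263.2]
eef_rot: [-3.142, 0.0, 0.023]
wrist_force: [0.7, -0.2, 0.4]
finger_gap: 0.2
finger_force: 0.0
```

```bash
python3 - <<'E'
from cell import *
import cv2
a=viewer.camera("top")[:,:,::-1]; s=read_state(); print(s["joints"],s["eef_pos"],s["eef_rot"])
cv2.imwrite("pics/top4.png",cv2.resize(a[110:240,200:345],None,fx=5,fy=4.5,interpolation=cv2.INTER_CUBIC))
E
```

```text
[-1.54941937e-01 -5.20791483e-02  1.76829202e+00 -1.04416850e-03
  1.41775593e+00  1.39441365e+00] [417.44328866 -28.4409834  268.88474293] [ 3.13923774 -0.00732419  0.02160461]
```

View pics/top4.png

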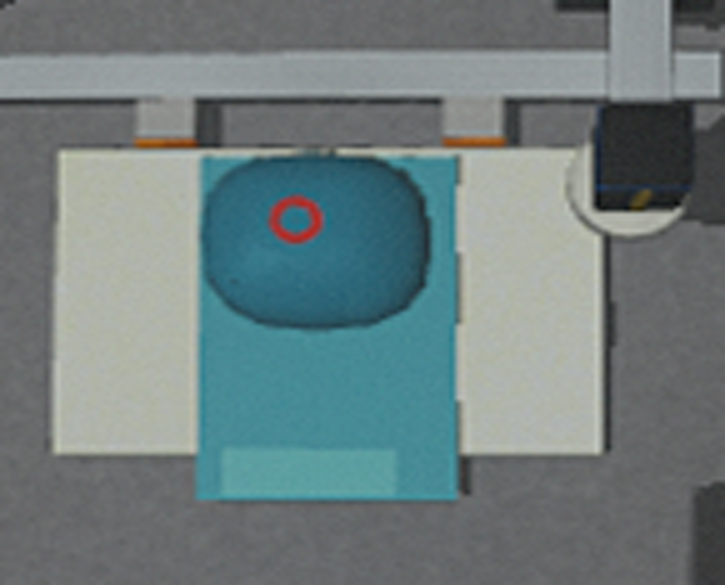

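The board sits flush on both stops (white edge against orange at crop row 147), and the mark is at crop (296,220). Now I go up and over towards the console's front.

Request:
{"fn": "carry_out", "kwargs": {
  "deltas": [
    {"dp": [0,15,-38],"roll": 7,"gripper": -1},
    {"dp": [-8,40,-70],"roll": 14,"gripper": -1},
    {"dp": [-15,70,-100],"roll": 21,"gripper": -1},
    {"dp": [-20,105,-120],"roll": 28,"gripper": -1},
    {"dp": [-25,145,-131],"roll": 35,"gripper": -1},
    {"dp": [-30,185,-131],"roll": 42,"gripper": -1},
    {"dp": [-35,225,-131],"roll": 49,"gripper": -1},
    {"dp": [-40,265,-131],"roll": 56,"gripper": -1},
    {"dp": [-45,305,-131],"roll": 58.5,"gripper": -1},
    {"dp": [-50,345,-131],"roll": 58.5,"gripper": -1},
    {"dp": [-55,385,-131],"roll": 58.5,"gripper": -1},
    {"dp": [-60,425,-131],"roll": 58.5,"gripper": -1}
  ]
}}

```text
clock: 13.22
eef_pos: [365.9, -451.4, 392.7]
eef_rot: [-3.142, 0.0, -0.998]
wrist_force: [1.0, 0.2, 0.5]
finger_gap: 0.5
finger_force: 0.0
```

```bash
python3 - <<'E'
from h import *
np.set_printoptions(precision=3,suppress=True)
from cell import *
s=read_state(); print(s["clock"],s["joints"],s["eef_pos"],s["eef_rot"])
D=lambda l:np.array(l)/[5,4.5]+[200,110]
print("mark",unproj(D([(296,220)]),58),"ring",unproj(D([(628,183)]),152), "far edge",unproj(D([(58,149),(150,149),(500,149)]),20))
print(np.load("con.npy"))
E
```

```text
13.2167 [-0.953  0.317  1.075  0.     1.749  1.616] [ 365.936 -451.413  392.708] [-3.142  0.    -0.998]
mark [[708.896 148.888  58.   ]] ring [[715.675 -31.311 152.   ]] far edge [[760.943 293.633  20.   ]
 [761.757 239.233  20.   ]
 [765.354  33.882  20.   ]]
[ 502.982 -364.899   -1.013   -6.979    0.759  145.468]
```

Request:
{"fn": "carry_out", "kwargs": {
  "deltas": [
    {"dp": [300,0,0],"roll": 0,"gripper": -1},
    {"dp": [300,0,0],"roll": 0,"gripper": -1},
    {"dp": [300,0,0],"roll": 0,"gripper": -1},
    {"dp": [300,0,0],"roll": 0,"gripper": -1},
    {"dp": [300,0,0],"roll": 0,"gripper": -1},
    {"dp": [300,0,0],"roll": 0,"gripper": -1},
    {"dp": [300,0,0],"roll": 0,"gripper": -1},
    {"dp": [300,0,0],"roll": 0,"gripper": -1}
  ]
}}

```text
clock: 13.88
eef_pos: [465.0, -611.8, 351.8]
eef_rot: [-3.14, -0.018, -0.998]
wrist_force: [-0.3, 0.1, 0.4]
finger_gap: 0.3
finger_force: 0.0
```

```bash
python3 - <<'E'
import numpy as np
np.set_printoptions(precision=3,suppress=True)
from cell import *
s=read_state(); print(s["clock"],s["joints"],s["eef_pos"],s["eef_rot"])
E
```

```text
13.8833 [-0.969  0.916  0.24   0.001  1.967  1.6  ] [ 464.958 -611.756  351.775] [-3.14  -0.018 -0.998]
```

Request:
{"fn": "carry_out", "kwargs": {
  "deltas": [
    {"dp": [600,0,-200],"roll": 0,"gripper": -1},
    {"dp": [600,0,-200],"roll": 0,"gripper": -1},
    {"dp": [600,0,-200],"roll": 0,"gripper": -1},
    {"dp": [600,0,-200],"roll": 0,"gripper": -1},
    {"dp": [600,0,-200],"roll": 0,"gripper": -1},
    {"dp": [600,0,-200],"roll": 0,"gripper": -1}
  ]
}}

```text
clock: 14.38
eef_pos: [464.9, -634.4, 335.4]
eef_rot: [-3.138, -0.052, -0.998]
wrist_force: [-1.2, -0.1, 0.1]
finger_gap: 0.2
finger_force: 0.0
```

```bash
python3 - <<'E'
import numpy as np
np.set_printoptions(precision=3,suppress=True)
from cell import *
s=read_state(); print(s["clock"],s["joints"],s["eef_pos"],s["eef_rot"])
E
```

```text
14.3833 [-0.986  0.94   0.236  0.003  1.913  1.584] [ 464.862 -634.356  335.411] [-3.138 -0.052 -0.998]
```

Request:
{"fn": "carry_out", "kwargs": {
  "deltas": [
    {"dp": [-30,0,0],"roll": 0,"gripper": -1},
    {"dp": [-60,0,0],"roll": 0,"gripper": -1},
    {"dp": [-60,0,0],"roll": 0,"gripper": -1}
  ]
}}

```text
clock: 14.63
eef_pos: [432.8, -584.6, 331.1]
eef_rot: [-3.138, -0.051, -0.998]
wrist_force: [1.0, -0.8, 0.2]
finger_gap: 0.3
finger_force: 0.0
```

```bash
python3 - <<'E'
import numpy as np
np.set_printoptions(precision=3,suppress=True)
from cell import *
s=read_state(); print(s["clock"],s["joints"],s["eef_pos"],s["eef_rot"])
E
```

```text
14.6333 [-0.985  0.678  0.691  0.003  1.722  1.585] [ 432.817 -584.562  331.096] [-3.138 -0.051 -0.998]
```

Request:
{"fn": "carry_out", "kwargs": {
  "deltas": [
    {"dp": [900,0,-200],"roll": 0,"gripper": -1},
    {"dp": [900,0,-200],"roll": 0,"gripper": -1},
    {"dp": [900,0,-200],"roll": 0,"gripper": -1},
    {"dp": [900,0,-200],"roll": 0,"gripper": -1},
    {"dp": [900,0,-200],"roll": 0,"gripper": -1},
    {"dp": [900,0,-200],"roll": 0,"gripper": -1},
    {"dp": [900,0,-200],"roll": 0,"gripper": -1},
    {"dp": [900,0,-200],"roll": 0,"gripper": -1},
    {"dp": [900,0,-200],"roll": 0,"gripper": -1},
    {"dp": [900,0,-200],"roll": 0,"gripper": -1},
    {"dp": [900,0,-200],"roll": 0,"gripper": -1},
    {"dp": [900,0,-200],"roll": 0,"gripper": -1}
  ]
}}

```text
clock: 15.63
eef_pos: [467.0, -663.3, 299.5]
eef_rot: [-3.137, -0.08, -0.998]
wrist_force: [-0.7, 0.5, 1.0]
finger_gap: 0.8
finger_force: 0.0
```

```bash
cat > st.py <<'E'
import numpy as np
np.set_printoptions(precision=3,suppress=True)
from cell import *
s=read_state(); print(s["clock"],s["joints"],s["eef_pos"],s["eef_rot"])
E
python3 st.py
```

```text
15.6333 [-1.004  0.987  0.235  0.005  1.839  1.566] [ 467.032 -663.324  299.492] [-3.137 -0.08  -0.998]
```

```bash
cat > k.py <<'E'
import numpy as np
from scipy.optimize import least_squares
D=[(.3,1.521,1.321,550,205.4),(-.052,1.768,1.418,418.4,268.9),(.317,1.075,1.749,581.1,392.7),(.916,.24,1.967,768.4,351.8),(.678,.691,1.722,727.4,331.1),(.987,.235,1.839,811.2,299.5),(.94,.236,1.913,786.5,335.4)]
D=np.array(D)
def fk(q,p):
    a,d,L1,L2,e,L3=p; s=q[1]+q[0]; t=s+q[2]
    return np.array([a+L1*np.sin(q[0])+L2*np.sin(s)+e*np.cos(s)+L3*np.sin(t), d+L1*np.cos(q[0])+L2*np.cos(s)-e*np.sin(s)+L3*np.cos(t)])
r=least_squares(lambda p:np.array([fk(q[:3],p)-q[3:] for q in D]).ravel(),[0,400,400,350,0,250],x_scale=100)
p=r.x
if __name__=="__main__":
    print(p.round(1),np.abs(r.fun).max())
    lo,hi=np.array([-.79,.23,0]),np.array([2.21,2.52,3.07])
    def step(q,tgt,th,w):
        f=lambda x:np.r_[(fk(x,p)-tgt)/1000,w*(x.sum()-th)]
        return least_squares(f,np.clip(q,lo+1e-6,hi-1e-6),bounds=(lo,hi)).x
    for w in (.3,1,):
      for el in (0,12,33,50):
        q=np.array([.916,.24,1.967]); out=[]
        for call in range(6):
            th=q.sum()
            for i in range(3):
                x=fk(q,p); q=step(q,x+41.7*np.array([np.cos(np.radians(el)),np.sin(np.radians(el))]),th,w)
            out.append(round(np.pi-q.sum(),3))
        print(w,el,out,q.round(2),fk(q,p).round())
E
python3 k.py
```

```text
[  1.8 222.8 423.7 447.1  40.4 272.3] 0.2752287606559207
0.3 0 [np.float64(0.118), np.float64(0.222), np.float64(0.33), np.float64(0.438), np.float64(0.546), np.float64(0.65)] [1.2  0.23 1.06] [1010.  180.]
0.3 12 [np.float64(0.125), np.float64(0.235), np.float64(0.346), np.float64(0.459), np.float64(0.57), np.float64(0.679)] [1.08 0.23 1.15] [988. 289.]
0.3 33 [np.float64(0.127), np.float64(0.238), np.float64(0.351), np.float64(0.465), np.float64(0.58), np.float64(0.694)] [0.85 0.23 1.37] [908. 468.]
0.3 50 [np.float64(0.119), np.float64(0.224), np.float64(0.331), np.float64(0.441), np.float64(0.553), np.float64(0.667)] [0.66 0.23 1.58] [806. 590.]
1 0 [np.float64(0.028), np.float64(0.038), np.float64(0.048), np.float64(0.059), np.float64(0.07), np.float64(0.081)] [1.19 0.23 1.64] [866. 134.]
1 12 [np.float64(0.029), np.float64(0.039), np.float64(0.049), np.float64(0.06), np.float64(0.071), np.float64(0.082)] [1.07 0.23 1.76] [839. 232.]
1 33 [np.float64(0.029), np.float64(0.039), np.float64(0.049), np.float64(0.059), np.float64(0.069), np.float64(0.079)] [0.86 0.23 1.97] [761. 396.]
1 50 [np.float64(0.028), np.float64(0.037), np.float64(0.046), np.float64(0.056), np.float64(0.065), np.float64(0.074)] [0.69 0.23 2.14] [674. 514.]
```

Request:
{"fn": "carry_out", "kwargs": {
  "deltas": [
    {"dp": [41,0,-8],"roll": 0,"gripper": -1}
  ]
}}

```text
clock: 15.72
eef_pos: [470.3, -670.5, 296.5]
eef_rot: [-3.136, -0.104, -0.998]
wrist_force: [-0.4, 0.2, 0.0]
finger_gap: 0.5
finger_force: 0.0
```

Request:
{"fn": "carry_out", "kwargs": {
  "deltas": [
    {"dp": [41,0,-8],"roll": 0,"gripper": -1}
  ]
}}

```text
clock: 15.8
eef_pos: [473.6, -678.0, 294.3]
eef_rot: [-3.135, -0.128, -0.998]
wrist_force: [-0.2, 0.2, -0.5]
finger_gap: 0.4
finger_force: 0.0
```

Request:
{"fn": "carry_out", "kwargs": {
  "deltas": [
    {"dp": [1000,0,-200],"roll": 0,"gripper": -1}
  ]
}}

```text
clock: 15.88
eef_pos: [476.5, -684.7, 293.5]
eef_rot: [-3.134, -0.153, -0.999]
wrist_force: [-0.1, 0.0, 0.1]
finger_gap: 0.2
finger_force: 0.0
```

Request:
{"fn": "carry_out", "kwargs": {
  "deltas": [
    {"dp": [1000,0,-200],"roll": 0,"gripper": -1}
  ]
}}

```text
clock: 15.97
eef_pos: [479.2, -691.1, 293.8]
eef_rot: [-3.133, -0.177, -0.999]
wrist_force: [-0.1, 0.6, -0.1]
finger_gap: 0.7
finger_force: 0.0
```

```bash
python3 st.py
```

```text
15.9667 [-1.011  0.999  0.235  0.011  1.731  1.56 ] [ 479.237 -691.089  293.842] [-3.133 -0.177 -0.999]
```

Request:
{"fn": "carry_out", "kwargs": {
  "deltas": [
    {"dp": [41,0,0],"roll": 0,"gripper": -1}
  ]
}}

```text
clock: 16.05
eef_pos: [483.3, -699.4, 289.8]
eef_rot: [-3.133, -0.202, -0.999]
wrist_force: [-0.3, -0.2, 1.4]
finger_gap: 0.6
finger_force: 0.0
```

Request:
{"fn": "carry_out", "kwargs": {
  "deltas": [
    {"dp": [41,0,0],"roll": 0,"gripper": -1}
  ]
}}

```text
clock: 16.13
eef_pos: [487.4, -707.4, 283.7]
eef_rot: [-3.132, -0.225, -0.999]
wrist_force: [-0.4, -0.3, 0.5]
finger_gap: 0.6
finger_force: 0.0
```

Request:
{"fn": "carry_out", "kwargs": {
  "deltas": [
    {"dp": [41,0,0],"roll": 0,"gripper": -1}
  ]
}}

```text
clock: 16.22
eef_pos: [491.2, -715.0, 279.4]
eef_rot: [-3.131, -0.248, -1.0]
wrist_force: [-0.1, -1.0, -0.8]
finger_gap: 0.7
finger_force: 0.0
```

Request:
{"fn": "carry_out", "kwargs": {
  "deltas": [
    {"dp": [41,0,0],"roll": 0,"gripper": -1}
  ]
}}

```text
clock: 16.3
eef_pos: [494.8, -722.2, 276.7]
eef_rot: [-3.13, -0.272, -1.0]
wrist_force: [0.3, -0.8, 0.2]
finger_gap: 0.4
finger_force: 0.0
```

Request:
{"fn": "carry_out", "kwargs": {
  "deltas": [
    {"dp": [41,0,0],"roll": 0,"gripper": -1}
  ]
}}

```text
clock: 16.38
eef_pos: [498.1, -729.1, 275.3]
eef_rot: [-3.13, -0.296, -1.0]
wrist_force: [0.7, 0.1, 0.5]
finger_gap: 0.6
finger_force: 0.0
```

Request:
{"fn": "carry_out", "kwargs": {
  "deltas": [
    {"dp": [41,0,0],"roll": 0,"gripper": -1}
  ]
}}

```text
clock: 16.47
eef_pos: [501.3, -735.6, 274.8]
eef_rot: [-3.129, -0.32, -1.0]
wrist_force: [-0.2, 0.0, 0.5]
finger_gap: 0.8
finger_force: 0.0
```

Request:
{"fn": "carry_out", "kwargs": {
  "deltas": [
    {"dp": [41,0,0],"roll": 0,"gripper": -1}
  ]
}}

```text
clock: 16.55
eef_pos: [504.4, -741.8, 275.4]
eef_rot: [-3.128, -0.345, -1.001]
wrist_force: [0.9, -1.0, -0.4]
finger_gap: 0.4
finger_force: 0.0
```

Request:
{"fn": "carry_out", "kwargs": {
  "deltas": [
    {"dp": [41,0,0],"roll": 0,"gripper": -1}
  ]
}}

```text
clock: 16.63
eef_pos: [507.2, -747.7, 277.0]
eef_rot: [-3.127, -0.369, -1.001]
wrist_force: [-0.3, 0.8, -0.8]
finger_gap: 0.3
finger_force: 0.0
```

Request:
{"fn": "carry_out", "kwargs": {
  "deltas": [
    {"dp": [41,0,0],"roll": 0,"gripper": -1}
  ]
}}

```text
clock: 16.72
eef_pos: [509.9, -753.3, 279.5]
eef_rot: [-3.127, -0.394, -1.002]
wrist_force: [0.4, 0.4, 0.2]
finger_gap: 0.5
finger_force: 0.0
```

Request:
{"fn": "carry_out", "kwargs": {
  "deltas": [
    {"dp": [41,0,0],"roll": 0,"gripper": -1}
  ]
}}

```text
clock: 16.8
eef_pos: [512.4, -758.6, 283.1]
eef_rot: [-3.126, -0.418, -1.002]
wrist_force: [0.4, 0.2, 0.2]
finger_gap: 0.7
finger_force: 0.0
```

Request:
{"fn": "carry_out", "kwargs": {
  "deltas": [
    {"dp": [41,0,0],"roll": 0,"gripper": -1}
  ]
}}

```text
clock: 16.88
eef_pos: [514.7, -763.6, 287.5]
eef_rot: [-3.125, -0.443, -1.002]
wrist_force: [-0.0, 0.6, 0.2]
finger_gap: 0.3
finger_force: 0.0
```

Request:
{"fn": "carry_out", "kwargs": {
  "deltas": [
    {"dp": [41,0,0],"roll": 0,"gripper": -1}
  ]
}}

```text
clock: 16.97
eef_pos: [516.8, -768.2, 292.7]
eef_rot: [-3.125, -0.467, -1.003]
wrist_force: [-0.3, -0.9, 1.1]
finger_gap: 0.7
finger_force: 0.0
```

Request:
{"fn": "carry_out", "kwargs": {
  "deltas": [
    {"dp": [41,0,0],"roll": 0,"gripper": -1}
  ]
}}

```text
clock: 17.05
eef_pos: [518.8, -772.5, 298.7]
eef_rot: [-3.124, -0.491, -1.003]
wrist_force: [-1.4, 0.0, -0.6]
finger_gap: 0.5
finger_force: 0.0
```

Request:
{"fn": "carry_out", "kwargs": {
  "deltas": [
    {"dp": [41,0,0],"roll": 0,"gripper": -1}
  ]
}}

```text
clock: 17.13
eef_pos: [520.5, -776.5, 305.4]
eef_rot: [-3.123, -0.516, -1.004]
wrist_force: [0.3, -0.7, 0.2]
finger_gap: 0.4
finger_force: 0.0
```

Request:
{"fn": "carry_out", "kwargs": {
  "deltas": [
    {"dp": [41,0,0],"roll": 0,"gripper": -1}
  ]
}}

```text
clock: 17.22
eef_pos: [522.1, -780.2, 312.9]
eef_rot: [-3.123, -0.54, -1.004]
wrist_force: [0.1, 0.6, 0.5]
finger_gap: 0.1
finger_force: 0.0
```

Request:
{"fn": "carry_out", "kwargs": {
  "deltas": [
    {"dp": [41,0,0],"roll": 0,"gripper": -1}
  ]
}}

```text
clock: 17.3
eef_pos: [523.5, -783.5, 321.0]
eef_rot: [-3.122, -0.563, -1.005]
wrist_force: [-0.3, 0.3, -1.2]
finger_gap: 0.6
finger_force: 0.0
```

```bash
python3 st.py
```

```text
17.3 [-1.03   1.012  0.236  0.034  1.332  1.541] [ 523.485 -783.529  320.995] [-3.122 -0.563 -1.005]
```

Request:
{"fn": "carry_out", "kwargs": {
  "deltas": [
    {"dp": [41,0,0],"roll": 0,"gripper": -1}
  ]
}}

```text
clock: 17.38
eef_pos: [524.6, -786.6, 329.8]
eef_rot: [-3.121, -0.587, -1.005]
wrist_force: [0.0, 0.9, -0.9]
finger_gap: 0.5
finger_force: 0.0
```

Request:
{"fn": "carry_out", "kwargs": {
  "deltas": [
    {"dp": [41,0,0],"roll": 0,"gripper": -1}
  ]
}}

```text
clock: 17.47
eef_pos: [525.7, -789.3, 339.2]
eef_rot: [-3.121, -0.611, -1.006]
wrist_force: [-0.1, -0.3, 0.0]
finger_gap: 0.4
finger_force: 0.0
```

```bash
cat > g.py <<'E'
import numpy as np
from scipy.spatial.transform import Rotation as R
from scipy.optimize import least_squares
from cell import read_state
from k import p
X,Y,A,sx,sy,_=np.load("con.npy"); Rc=R.from_euler("z",A).as_matrix()
n=np.array([-.5,0,.866]);u=np.array([.866,0,.5])
def pan(U,N,y): return Rc@(np.array([sx,sy+y,105+.5774*sx])+U*u+N*n)+[X,Y,0]
def con(P): 
    q=Rc.T@(np.array(P)-[X,Y,0])-[sx,sy,105+.5774*sx]; return np.array([q@u,q@n,q[1]])
def cur(): s=read_state(); return s,np.array(s["eef_pos"]),R.from_euler("xyz",s["eef_rot"]).as_matrix()
def FK(q,s4,s6,c6):
    a,d,L1,L2,e,L3=p; t=q[1]+q[2]
    r=a+L1*np.sin(q[1])+L2*np.sin(t)+e*np.cos(t); z=d+L1*np.cos(q[1])+L2*np.cos(t)-e*np.sin(t)
    M=R.from_euler("ZYZYZ",[q[0],t,s4*q[3],q[4],s6*q[5]+c6]).as_matrix()
    return np.array([r*np.cos(q[0]),r*np.sin(q[0]),z])+M[:,2]*L3,M
lo=np.array([-3.03,-.79,.23,-1.04,0,-2.55]);hi=np.array([3.03,2.21,2.52,4.18,3.07,2.55])
def delta(P,T,M): return (M.T@(np.array(P)-T)).round(1)
E
python3 - <<'E'
from g import *
np.set_printoptions(precision=3,suppress=True)
s,T,M=cur(); print(s["clock"],s["joints"],T,s["eef_rot"],"panel",con(T),"z_t",con(T+M[:,2]*100)-con(T))
best=min(((np.linalg.norm(FK(s["joints"],a,b,c)[1]-M),a,b,c) for a in(1,-1) for b in(1,-1) for c in np.arange(4)*np.pi/2)); print(best,FK(s["joints"],*best[1:])[0]-T)
q=s["joints"].copy(); w=[T+[0,0,60]]
for W in (pan(-120,240,0),pan(-60,90,95),pan(-39,22,95),pan(-1,22,95),pan(-40,80,-10),pan(-10,60,-20),pan(-16,40,-95)):
    for k in np.linspace(0,1,9)[1:]:
        P=w[-1]*(1-k)+W*k
        f=lambda x:np.r_[(FK(x,*best[1:])[0]-P)/100,(FK(x,*best[1:])[1]-M).ravel()]
        r=least_squares(f,np.clip(q,lo+1e-4,hi-1e-4),bounds=(lo,hi)); q=r.x
    w.append(W); print(W.round(),q,r.cost.round(6))
E
```

```text
17.4667 [-1.032  0.998  0.236  0.037  1.298  1.539] [ 525.667 -789.28   339.187] [-3.121 -0.611 -1.006] panel [ 447.275   16.824 -206.32 ] z_t [  8.689 -99.589   2.463]Traceback (most recent call last):
  File "<stdin>", line 4, in <module>
  File "<stdin>", line 4, in <genexpr>
  File "g.py", line 15, in FK
    M=R.from_euler("ZYZYZ",[q[0],t,s4*q[3],q[4],s6*q[5]+c6]).as_matrix()
      ~~~~~~~~~~~~^^^^^^^^^^^^^^^^^^^^^^^^^^^^^^^^^^^^^^^^^^
  File "scipy/spatial/transform/_rotation.pyx", line 1413, in scipy.spatial.transform._rotation.Rotation.from_euler
ValueError: Expected axis specification to be a non-empty string of upto 3 characters, got ZYZYZ
```

```bash
sed -i 's/M=R.from_euler("ZYZYZ",\[q\[0\],t,s4\*q\[3\],q\[4\],s6\*q\[5\]+c6\]).as_matrix()/M=(R.from_euler("ZYZ",[q[0],t,s4*q[3]])*R.from_euler("YZ",[q[4],s6*q[5]+c6])).as_matrix()/' g.py
python3 - <<'E'
from g import *
np.set_printoptions(precision=3,suppress=True)
s,T,M=cur()
best=min(((np.linalg.norm(FK(s["joints"],a,b,c)[1]-M),a,b,c) for a in(1,-1) for b in(1,-1) for c in np.arange(4)*np.pi/2)); print(best,FK(s["joints"],*best[1:])[0]-T)
q=s["joints"].copy(); w=[T+[0,0,60]]
for W in (pan(-120,240,0),pan(-60,90,95),pan(-39,22,95),pan(-1,22,95),pan(-40,80,-10),pan(-10,60,-20),pan(-16,40,-95)):
    for k in np.linspace(0,1,9)[1:]:
        P=w[-1]*(1-k)+W*k
        f=lambda x:np.r_[(FK(x,*best[1:])[0]-P)/100,(FK(x,*best[1:])[1]-M).ravel()]
        r=least_squares(f,np.clip(q,lo+1e-4,hi-1e-4),bounds=(lo,hi)); q=r.x
    w.append(W); print(W.round(),q,r.cost.round(6))
for W in w[1:4]: print(delta(W,T,M))
E
```

```text
(np.float64(1.1805095966397748e-15), 1, 1, np.float64(1.5707963267948966)) [-30.452 -20.271   0.257]
[ 381. -169.  249.] [-0.186 -0.316  2.13  -0.463  0.928  2.55 ] 0.003781
[ 529. -226.  149.] [-0.276  0.197  1.883 -0.474  0.659  2.55 ] 0.012258
[ 557. -270.  101.] [-0.342  0.353  1.814 -0.505  0.559  2.55 ] 0.010356
[ 574. -298.  120.] [-0.362  0.376  1.741 -0.525  0.594  2.55 ] 0.00368
[ 452. -301.  150.] [-0.444  0.1    2.027 -0.577  0.547  2.55 ] 2.7e-05
[ 462. -336.  148.] [-0.506  0.16   1.966 -0.543  0.519  2.471] 0.0
[ 401. -380.  128.] [-0.677  0.139  2.05  -0.443  0.397  2.255] 0.0
[-544.6 -215.9 -266.5]
[-497.4 -306.8 -109.5]
[-482.4 -305.   -40. ]
```

```bash
python3 - <<'E'
import re
t=open("g.py").read()
t=t.replace("return np.array([r*np.cos(q[0]),r*np.sin(q[0]),z])+","return np.array([r*np.cos(q[0])-w*np.sin(q[0]),r*np.sin(q[0])+w*np.cos(q[0]),z])+").replace("a,d,L1,L2,e,L3=p; t=q[1]+q[2]","a,d,L1,L2,e,L3=p; t=q[1]+q[2]; w=36.6; a=a-1.5")
open("g.py","w").write(t)
E
python3 - <<'E'
from g import *
np.set_printoptions(precision=3,suppress=True)
s,T,M=cur(); b=(1,1,np.pi/2)
print(FK(s["joints"],*b)[0]-T)
C=lambda x,y,z:Rc@np.array([x,y,z])+[X,Y,0]
M2=M@R.from_euler("z",-180,degrees=True).as_matrix()
q=s["joints"].copy(); q[5]-=np.pi; w=[T]
L=[C(80,-206,370),C(-110,-206,330),pan(-60,90,95),pan(-39,22,95),pan(-1,22,95),pan(-40,80,40),pan(0,60,30),pan(0,60,-40),pan(-16,40,-95)]
for W in L:
    for k in np.linspace(0,1,9)[1:]:
        P=w[-1]*(1-k)+W*k
        f=lambda x:np.r_[(FK(x,*b)[0]-P)/100,(FK(x,*b)[1]-M2).ravel()]
        r=least_squares(f,np.clip(q,lo+1e-4,hi-1e-4),bounds=(lo,hi)); q=r.x
    w.append(W); print(W.round(),q,r.cost.round(6),delta(W,T,M))
E
```

```text
[ 0.195 -0.207  0.257]
[ 371. -542.  370.] [-1.045  0.124  1.468  0.053  0.94  -1.634] 0.0 [-221.5   -5.5 -192.6]
[ 270. -381.  330.] [-1.064 -0.325  1.965  0.07   0.894 -1.662] 0.0 [-400.1   -8.3 -268.8]
[ 529. -226.  149.] [-0.298  0.208  1.905 -0.65   0.631 -0.414] 0.0 [-497.4 -306.8 -109.5]
[ 557. -270.  101.] [-0.368  0.361  1.838 -0.701  0.527 -0.398] 0.0 [-482.4 -305.   -40. ]
[ 574. -298.  120.] [-0.407  0.38   1.756 -0.617  0.558 -0.522] 0.0 [-444.5 -304.7  -36.7]
[ 494. -274.  150.] [-0.429  0.163  1.956 -0.589  0.561 -0.569] 0.0 [-478.6 -251.4  -99.2]
[ 509. -317.  153.] [-0.5    0.223  1.876 -0.523  0.546 -0.689] 0.0 [-440.5 -240.6  -76. ]
[ 450. -354.  153.] [-0.643  0.149  1.966 -0.413  0.476 -0.899] 0.0 [-440.9 -170.7  -77.8]
[ 401. -380.  128.] [-0.768  0.138  2.05  -0.324  0.369 -1.071] 0.0 [-458.9 -115.3  -60.6]
```

Request:
{"fn": "carry_out", "kwargs": {
  "deltas": [
    {"dp": [-30,-1,-26],"roll": -7,"gripper": -1},
    {"dp": [-60,-1,-52],"roll": -14,"gripper": -1},
    {"dp": [-90,-2,-78],"roll": -21,"gripper": -1},
    {"dp": [-120,-3,-104],"roll": -28,"gripper": -1},
    {"dp": [-150,-4,-130],"roll": -35,"gripper": -1},
    {"dp": [-180,-5,-156],"roll": -42,"gripper": -1},
    {"dp": [-210,-5,-182],"roll": -49,"gripper": -1},
    {"dp": [-240,-6,-200],"roll": -56,"gripper": -1},
    {"dp": [-275,-6,-215],"roll": -63,"gripper": -1},
    {"dp": [-310,-7,-230],"roll": -70,"gripper": -1},
    {"dp": [-345,-7,-245],"roll": -77,"gripper": -1},
    {"dp": [-380,-8,-260],"roll": -84,"gripper": -1}
  ]
}}

```text
clock: 18.47
eef_pos: [301.1, -430.6, 342.1]
eef_rot: [2.552, -0.173, 0.349]
wrist_force: [0.0, 0.1, 1.4]
finger_gap: 0.5
finger_force: 0.0
```

Request:
{"fn": "carry_out", "kwargs": {
  "deltas": [
    {"dp": [0,0,0],"roll": -7,"gripper": -1},
    {"dp": [0,0,0],"roll": -14,"gripper": -1},
    {"dp": [0,0,0],"roll": -21,"gripper": -1},
    {"dp": [0,0,0],"roll": -28,"gripper": -1},
    {"dp": [0,0,0],"roll": -35,"gripper": -1},
    {"dp": [0,0,0],"roll": -42,"gripper": -1},
    {"dp": [0,0,0],"roll": -49,"gripper": -1},
    {"dp": [0,0,0],"roll": -56,"gripper": -1},
    {"dp": [0,0,0],"roll": -63,"gripper": -1},
    {"dp": [0,0,0],"roll": -70,"gripper": -1},
    {"dp": [0,0,0],"roll": -77,"gripper": -1},
    {"dp": [0,0,0],"roll": -84,"gripper": -1}
  ]
}}

```text
clock: 19.47
eef_pos: [302.1, -432.3, 342.5]
eef_rot: [2.87, 0.554, 1.685]
wrist_force: [-0.4, -0.2, -0.8]
finger_gap: 0.3
finger_force: 0.0
```

Request:
{"fn": "carry_out", "kwargs": {
  "deltas": [
    {"dp": [0,0,0],"roll": -6,"gripper": -1},
    {"dp": [0,0,0],"roll": -12,"gripper": -1},
    {"dp": [0,0,0],"roll": -12,"gripper": -1}
  ]
}}

```text
clock: 19.72
eef_pos: [302.1, -432.3, 342.4]
eef_rot: [3.003, 0.597, 1.928]
wrist_force: [-0.6, 0.4, 0.0]
finger_gap: 0.4
finger_force: 0.0
```

```bash
cat > d.py <<'E'
from g import *
import sys
np.set_printoptions(precision=3,suppress=True)
s,T,M=cur(); print(s["clock"],s["joints"],T,s["eef_rot"],"panel",con(T),"tool axes in panel\n",np.c_[tuple(con(T+M[:,i])-con(T) for i in range(3))])
for a in sys.argv[1:]: print(a,delta(pan(*eval(a)),T,M))
E
python3 d.py -60,90,95 -39,22,95 -1,22,95
```

```text
19.7167 [-1.056 -0.172  1.819  0.063  0.886 -1.48 ] [ 302.114 -432.321  342.427] [3.003 0.597 1.928] panel [  84.15   230.221 -206.844] tool axes in panel
 [[-0.983  0.162  0.086]
 [-0.081  0.038 -0.996]
 [ 0.165  0.986  0.024]]
-60,90,95 [202.9 268.8 134.6]
-39,22,95 [187.8 269.6 204.1]
-1,22,95 [150.4 275.8 207.4]
```

Request:
{"fn": "carry_out", "kwargs": {
  "deltas": [
    {"dp": [38,8,4],"roll": -5,"gripper": -1},
    {"dp": [76,20,10],"roll": -9.5,"gripper": -1},
    {"dp": [105,44,20],"roll": -9.5,"gripper": -1},
    {"dp": [130,72,35],"roll": -9.5,"gripper": -1},
    {"dp": [150,105,48],"roll": -9.5,"gripper": -1},
    {"dp": [165,138,62],"roll": -9.5,"gripper": -1},
    {"dp": [180,170,78],"roll": -9.5,"gripper": -1},
    {"dp": [190,203,95],"roll": -9.5,"gripper": -1},
    {"dp": [198,236,115],"roll": -9.5,"gripper": -1},
    {"dp": [203,269,135],"roll": -9.5,"gripper": -1},
    {"dp": [203,269,135],"roll": -9.5,"gripper": -1}
  ]
}}

```text
clock: 20.63
eef_pos: [533.7, -224.2, 144.3]
eef_rot: [3.114, 0.604, 2.123]
wrist_force: [0.1, -0.5, -0.1]
finger_gap: 0.5
finger_force: 0.0
```

```bash
python3 d.py -40,55,95 -39,21,95 -1,21,95; python3 - <<'E'
from cell import *
import cv2
a=viewer.camera("top")[:,:,::-1]
cv2.imwrite("pics/top5.png",cv2.resize(a[140:310,360:550],None,fx=4,fy=3.5,interpolation=cv2.INTER_CUBIC))
E
```

```text
20.6333 [-0.295  0.225  1.893 -0.646  0.632 -0.402] [ 533.692 -224.202  144.276] [3.114 0.604 2.123] panel [-61.56   85.547  99.819] tool axes in panel
 [[-0.997  0.003  0.081]
 [-0.08   0.025 -0.996]
 [ 0.005  1.     0.024]]
-40,55,95 [-19.1  -5.5  32.1]
-39,21,95 [-17.3  -6.3  66. ]
-1,21,95 [-55.2  -6.2  69.1]
```

View pics/top5.png

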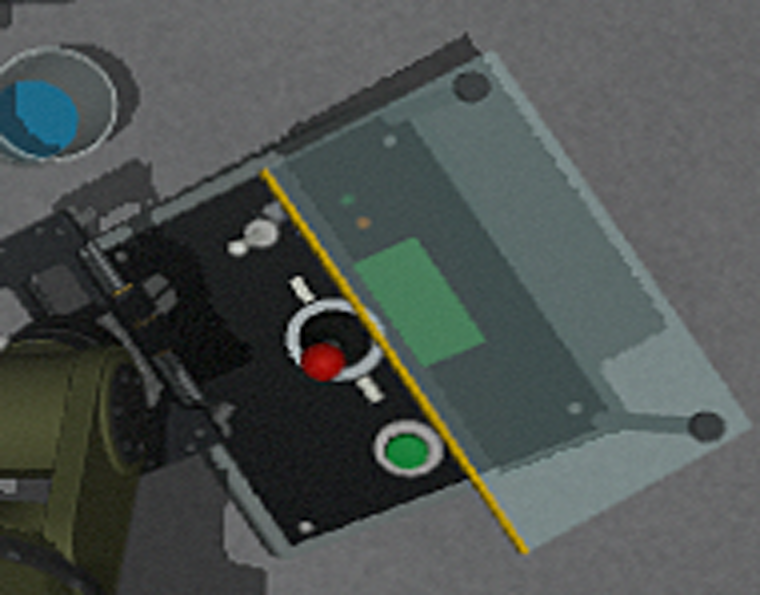

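The fingertips are ahead of the panel at about (165,290), with the toggle tip at (237,248) still off. Now I flick it.

Request:
{"fn": "carry_out", "kwargs": {
  "deltas": [
    {"dp": [-12,-6,25],"roll": 0,"gripper": -1},
    {"dp": [-18,-6,50],"roll": 0,"gripper": -1},
    {"dp": [-18,-6,66],"roll": 0,"gripper": -1},
    {"dp": [-28,-6,67],"roll": 0,"gripper": -1},
    {"dp": [-38,-6,68],"roll": 0,"gripper": -1},
    {"dp": [-48,-6,69],"roll": 0,"gripper": -1},
    {"dp": [-55,-6,69],"roll": 0,"gripper": -1},
    {"dp": [-55,-6,69],"roll": 0,"gripper": -1},
    {"dp": [-55,-6,69],"roll": 0,"gripper": -1}
  ]
}}

```text
clock: 21.43
eef_pos: [569.4, -299.5, 122.4]
eef_rot: [3.114, 0.604, 2.12]
wrist_force: [-5.2, 11.6, -5.9]
finger_gap: 0.5
finger_force: 7.3
```

```bash
python3 d.py | head -1
```

```text
21.4333 [-0.414  0.37   1.759 -0.598  0.564 -0.534] [ 569.419 -299.535  122.408] [3.114 0.604 2.12 ] panel [-0.772 25.2   90.215] tool axes in panel
```

Request:
{"fn": "carry_out", "kwargs": {
  "deltas": [
    {"dp": [14,0,-10],"roll": 0,"gripper": -1},
    {"dp": [20,0,-45],"roll": 0,"gripper": -1},
    {"dp": [20,-20,-80],"roll": 0,"gripper": -1},
    {"dp": [15,-60,-88],"roll": 0,"gripper": -1},
    {"dp": [10,-100,-88],"roll": 0,"gripper": -1},
    {"dp": [8,-135,-88],"roll": 0,"gripper": -1},
    {"dp": [8,-135,-88],"roll": 0,"gripper": -1}
  ]
}}

```text
clock: 22.02
eef_pos: [421.6, -328.6, 189.7]
eef_rot: [3.111, 0.611, 2.116]
wrist_force: [0.2, 0.1, 0.3]
finger_gap: 0.5
finger_force: 0.0
```

```bash
python3 d.py 0,52,-48 0,52,-26 0,52,-7; python3 - <<'E'
from h import *
from cell import *
import cv2
np.set_printoptions(precision=1,suppress=True)
D=lambda l:np.array(l)/[5,4.5]+[200,110]
print("ring left pt, bottom pt",unproj(D([(566,183),(625,237)]),151))
t0=cv2.imread("pics/top1.png"); 
cv2.imwrite("pics/tmpl.png",t0[140:166,306:346])
im=viewer.camera("top")[:,:,::-1].copy(); cv2.imwrite("pics/top6.png",im)
c=cv2.matchTemplate(im[120:190,150:420],cv2.imread("pics/tmpl.png"),cv2.TM_CCOEFF_NORMED); print(cv2.minMaxLoc(c))
w=im[140:168,306:346].astype(int).min(2); print(w[::3,::3])
E
```

```text
22.0167 [-0.634  0.01   2.018 -0.368  0.56  -0.931] [ 421.625 -328.616  189.713] [3.111 0.611 2.116] panel [-13.557 110.297 -50.544] tool axes in panel
 [[-0.996  0.009  0.088]
 [-0.087  0.024 -0.996]
 [ 0.011  1.     0.023]]
0,52,-48 [-8.4  1.3 59.3]
0,52,-26 [-8.2 23.3 59.8]
0,52,-7 [-7.9 42.3 60.2]
ring left pt, bottom pt [[715.2   0.9 151. ]
 [684.2 -30.3 151. ]]
(-0.5036292672157288, 0.849900484085083, (48, 44), (156, 20))
[[105 101 103 100  64  38  42  42  40  40  43  58  58  62]
 [159 161 153 135  98  44  41  36  44  36  42  55  63  58]
 [174 173 171 156  99  43  42  42  45  41  41  59  57  62]
 [168 163 173 158 104  46  45  45  40  38  42  62  62  61]
 [167 173 164 162 104  43  42  40  53  36  34  61  60  64]
 [169 176 173 144 103  30  36  33  28  29  74  60  64  60]
 [166 169 173 137 169 172 171 166 163 170  65  62  62  57]
 [169 164 167 169 144 111 172 170 134  88 100 105 102 106]
 [168 166 167 167 172  42 102 100 102  99 100  99  98  96]
 [163 171 168 168 171  47 104 101 101 104  97 105 101 102]]
```

Request:
{"fn": "carry_out", "kwargs": {
  "deltas": [
    {"dp": [-8,1,35],"roll": 0,"gripper": -1},
    {"dp": [-8,1,59],"roll": 0,"gripper": -1},
    {"dp": [-8,10,59],"roll": 0,"gripper": -1},
    {"dp": [-8,20,59],"roll": 0,"gripper": -1},
    {"dp": [-8,30,60],"roll": 0,"gripper": -1},
    {"dp": [-8,38,60],"roll": 0,"gripper": -1},
    {"dp": [-8,44,60],"roll": 0,"gripper": -1},
    {"dp": [-8,44,60],"roll": 0,"gripper": -1},
    {"dp": [-8,44,60],"roll": 0,"gripper": -1},
    {"dp": [-8,44,60],"roll": 0,"gripper": -1}
  ]
}}

```text
clock: 22.9
eef_pos: [485.5, -336.3, 144.6]
eef_rot: [3.113, 0.608, 2.122]
wrist_force: [-4.5, -1.9, 0.1]
finger_gap: 1.0
finger_force: 2.3
```

```bash
cat > tr.py <<'E'
from h import *
from cell import *
import cv2,sys
im=viewer.camera("top")[:,:,::-1].copy(); cv2.imwrite("pics/"+sys.argv[1],im)
t=cv2.imread("pics/top1.png")[118:161,317:338]  # arm+camera body column
c=cv2.matchTemplate(im[115:166,150:350],t,cv2.TM_CCOEFF_NORMED); v=cv2.minMaxLoc(c); dx=v[3][0]+150-317
y0,y1=unproj([(327,148),(327+dx,148)],190)[:,1]
s=read_state(); print(s["clock"],round(v[1],2),"dx",dx,"dy",v[3][1]+115-118,"travel",round(y1-y0,1),s["wrist_force"].round(1))
E
python3 d.py|head -1; python3 tr.py top7.png
```

```text
22.9 [-0.564  0.21   1.913 -0.49   0.499 -0.754] [ 485.513 -336.316  144.563] [3.113 0.608 2.122] panel [-1.169 51.01  -0.435] tool axes in panel
22.95 0.98 dx -2 dy 0 travel 5.0 [-3.5 -1.6  1.1]
```

Request:
{"fn": "carry_out", "kwargs": {
  "deltas": [
    {"dp": [0,0,0],"roll": 0,"gripper": -1},
    {"dp": [0,0,0],"roll": 0,"gripper": -1},
    {"dp": [0,0,0],"roll": 0,"gripper": -1},
    {"dp": [0,0,0],"roll": 0,"gripper": -1},
    {"dp": [0,0,0],"roll": 0,"gripper": -1},
    {"dp": [0,0,0],"roll": 0,"gripper": -1},
    {"dp": [0,0,0],"roll": 0,"gripper": -1},
    {"dp": [0,0,0],"roll": 0,"gripper": -1},
    {"dp": [0,0,0],"roll": 0,"gripper": -1},
    {"dp": [0,0,0],"roll": 0,"gripper": -1},
    {"dp": [0,0,0],"roll": 0,"gripper": -1},
    {"dp": [0,0,0],"roll": 0,"gripper": -1}
  ]
}}

```text
clock: 23.95
eef_pos: [485.7, -336.2, 144.3]
eef_rot: [3.113, 0.608, 2.123]
wrist_force: [-5.5, -1.0, 2.3]
finger_gap: 0.4
finger_force: 2.2
```

```bash
python3 tr.py top8.png;python3 d.py|head -1; 
```

```text
24.0 0.96 dx -16 dy 0 travel 40.2 [-4.5 -0.8  3.2]
24.0 [-0.564  0.21   1.913 -0.49   0.499 -0.754] [ 485.727 -336.219  144.293] [3.113 0.608 2.123] panel [-1.276 50.76  -0.201] tool axes in panel
```

Request:
{"fn": "carry_out", "kwargs": {
  "deltas": [
    {"dp": [0,0,0],"roll": 0,"gripper": -1},
    {"dp": [0,0,0],"roll": 0,"gripper": -1},
    {"dp": [0,0,0],"roll": 0,"gripper": -1},
    {"dp": [0,0,0],"roll": 0,"gripper": -1},
    {"dp": [0,0,0],"roll": 0,"gripper": -1},
    {"dp": [0,0,0],"roll": 0,"gripper": -1},
    {"dp": [0,0,0],"roll": 0,"gripper": -1},
    {"dp": [0,0,0],"roll": 0,"gripper": -1},
    {"dp": [0,0,0],"roll": 0,"gripper": -1},
    {"dp": [0,0,0],"roll": 0,"gripper": -1},
    {"dp": [0,0,0],"roll": 0,"gripper": -1},
    {"dp": [0,0,0],"roll": 0,"gripper": -1}
  ]
}}

```text
clock: 25.0
eef_pos: [485.7, -336.2, 144.3]
eef_rot: [3.114, 0.608, 2.123]
wrist_force: [-4.6, -1.5, 2.4]
finger_gap: 0.5
finger_force: 2.3
```

Request:
{"fn": "carry_out", "kwargs": {
  "deltas": [
    {"dp": [0,0,0],"roll": 0,"gripper": -1},
    {"dp": [0,0,0],"roll": 0,"gripper": -1},
    {"dp": [0,0,0],"roll": 0,"gripper": -1},
    {"dp": [0,0,0],"roll": 0,"gripper": -1},
    {"dp": [0,0,0],"roll": 0,"gripper": -1},
    {"dp": [0,0,0],"roll": 0,"gripper": -1},
    {"dp": [0,0,0],"roll": 0,"gripper": -1},
    {"dp": [0,0,0],"roll": 0,"gripper": -1},
    {"dp": [0,0,0],"roll": 0,"gripper": -1},
    {"dp": [0,0,0],"roll": 0,"gripper": -1},
    {"dp": [0,0,0],"roll": 0,"gripper": -1},
    {"dp": [0,0,0],"roll": 0,"gripper": -1}
  ]
}}

```text
clock: 26.0
eef_pos: [485.7, -336.2, 144.3]
eef_rot: [3.114, 0.608, 2.123]
wrist_force: [-4.3, -0.9, 2.2]
finger_gap: 0.6
finger_force: 2.3
```

```bash
python3 tr.py top9.png
```

```text
26.05 0.91 dx -48 dy 0 travel 120.8 [-4.6 -1.4  2. ]
```

Request:
{"fn": "carry_out", "kwargs": {
  "deltas": [
    {"dp": [0,0,0],"roll": 0,"gripper": -1},
    {"dp": [0,0,0],"roll": 0,"gripper": -1},
    {"dp": [0,0,0],"roll": 0,"gripper": -1},
    {"dp": [0,0,0],"roll": 0,"gripper": -1},
    {"dp": [0,0,0],"roll": 0,"gripper": -1},
    {"dp": [0,0,0],"roll": 0,"gripper": -1},
    {"dp": [0,0,0],"roll": 0,"gripper": -1},
    {"dp": [0,0,0],"roll": 0,"gripper": -1},
    {"dp": [0,0,0],"roll": 0,"gripper": -1},
    {"dp": [0,0,0],"roll": 0,"gripper": -1},
    {"dp": [0,0,0],"roll": 0,"gripper": -1},
    {"dp": [0,0,0],"roll": 0,"gripper": -1}
  ]
}}

```text
clock: 27.05
eef_pos: [485.7, -336.2, 144.3]
eef_rot: [3.114, 0.608, 2.123]
wrist_force: [-4.4, -0.8, 2.9]
finger_gap: 0.3
finger_force: 2.3
```

Request:
{"fn": "carry_out", "kwargs": {
  "deltas": [
    {"dp": [0,-40,0],"roll": 0,"gripper": -1},
    {"dp": [0,-48,0],"roll": 0,"gripper": -1},
    {"dp": [0,-48,0],"roll": 0,"gripper": -1},
    {"dp": [0,-48,0],"roll": 0,"gripper": -1},
    {"dp": [0,-48,0],"roll": 0,"gripper": -1},
    {"dp": [0,-48,0],"roll": 0,"gripper": -1},
    {"dp": [0,-48,0],"roll": 0,"gripper": -1},
    {"dp": [0,-48,0],"roll": 0,"gripper": -1},
    {"dp": [0,-48,0],"roll": 0,"gripper": -1},
    {"dp": [0,-48,0],"roll": 0,"gripper": -1},
    {"dp": [0,-48,0],"roll": 0,"gripper": -1},
    {"dp": [0,-48,0],"roll": 0,"gripper": -1}
  ]
}}

```text
clock: 28.05
eef_pos: [445.3, -362.0, 143.2]
eef_rot: [3.113, 0.608, 2.123]
wrist_force: [0.4, -0.7, 0.2]
finger_gap: 0.5
finger_force: 0.0
```

```bash
python3 tr.py top10.png; python3 - <<'E'
import cv2
a=cv2.imread("pics/top10.png")[110:200,200:330]
cv2.imwrite("pics/top10c.png",cv2.resize(a,None,fx=6,fy=6,interpolation=cv2.INTER_CUBIC))
E
```

```text
28.1 0.89 dx -71 dy 0 travel 178.8 [-0.1  1.2 -0.6]
```

View pics/top10c.png

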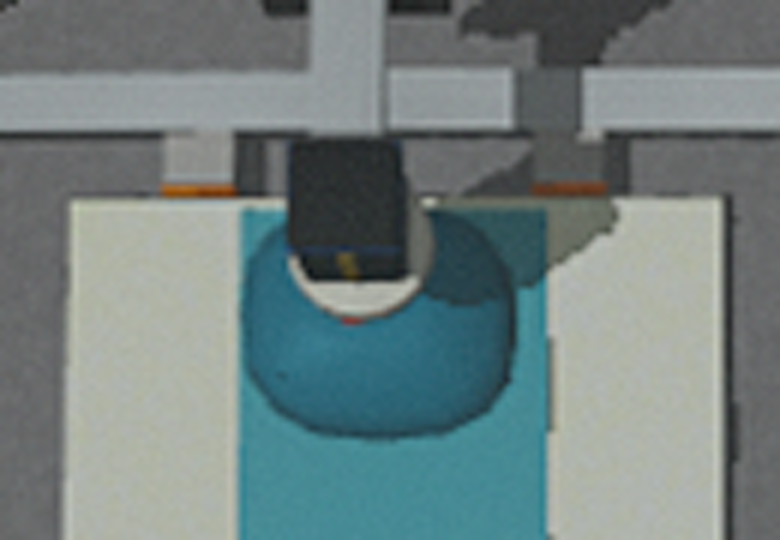

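The ring now hangs over the hump with its right edge at crop x=437 and its bottom at row 318, so its centre is near (362,243). The mark is almost hidden beneath it.

```bash
python3 - <<'E'
from h import *
np.set_printoptions(precision=1,suppress=True)
F=lambda l:np.array(l)/6+[200,110]
print("right/bottom",unproj(F([(437,243),(362,318),(288,243),(362,243)]),150),"mark red bottom",unproj(F([(352,321)]),58))
E
python3 d.py -10,60,-95 0,60,-95 0,35,-95 0,21,-95 0,14,-95
```

```text
right/bottom [[713.8 106.3 150. ]
 [680.2 138.1 150. ]
 [712.7 171.3 150. ]
 [713.2 139.  150. ]] mark red bottom [[695.7 150.   58. ]]
28.1 [-0.666  0.166  1.97  -0.404  0.45  -0.912] [ 445.261 -362.038  143.169] [3.114 0.608 2.123] panel [ -1.438  49.556 -48.2  ] tool axes in panel
 [[-0.996  0.003  0.084]
 [-0.084  0.025 -0.996]
 [ 0.005  1.     0.025]]
-10,60,-95 [  7.4 -46.5 -12.3]
0,60,-95 [ -2.5 -46.5 -11.4]
0,35,-95 [ -0.4 -47.1  13.5]
0,21,-95 [  0.7 -47.5  27.4]
0,14,-95 [  1.3 -47.7  34.4]
```

Request:
{"fn": "carry_out", "kwargs": {
  "deltas": [
    {"dp": [0,24,0],"roll": 0,"gripper": -1},
    {"dp": [0,38,0],"roll": 0,"gripper": -1},
    {"dp": [0,38,0],"roll": 0,"gripper": -1},
    {"dp": [0,38,0],"roll": 0,"gripper": -1},
    {"dp": [0,38,0],"roll": 0,"gripper": -1},
    {"dp": [0,0,0],"roll": 0,"gripper": -1},
    {"dp": [0,0,0],"roll": 0,"gripper": -1},
    {"dp": [0,0,0],"roll": 0,"gripper": -1},
    {"dp": [0,0,0],"roll": 0,"gripper": -1},
    {"dp": [0,0,0],"roll": 0,"gripper": -1},
    {"dp": [0,0,0],"roll": 0,"gripper": -1}
  ]
}}

```text
clock: 29.02
eef_pos: [445.7, -361.8, 143.2]
eef_rot: [3.113, 0.608, 2.123]
wrist_force: [-0.4, -0.5, 0.1]
finger_gap: 0.5
finger_force: 0.0
```

```bash
python3 tr.py top11.png; python3 - <<'E'
from h import *
import cv2
a=cv2.imread("pics/top10.png").astype(np.float32); b=cv2.imread("pics/top11.png").astype(np.float32)
# sub-pixel shift of the camera body/ring patch: best horizontal shift
T=cv2.resize(a[134:164,246:274],None,fx=8,fy=8,interpolation=cv2.INTER_CUBIC); S=cv2.resize(b[134:164,234:282],None,fx=8,fy=8,interpolation=cv2.INTER_CUBIC)
v=cv2.minMaxLoc(cv2.matchTemplate(S,T,cv2.TM_CCOEFF_NORMED)); dx=v[3][0]/8-12
print("shift px",dx,v[1],"mm",unproj([(260.3+dx,150.6),(260.3,150.6)],170)[:,1])
E
```

```text
29.0667 0.9 dx -72 dy 0 travel 181.3 [ 0.5  0.6 -0. ]
shift px -1.25 0.9867741465568542 mm [140.65891185 137.44499296]
```

Request:
{"fn": "carry_out", "kwargs": {
  "deltas": [
    {"dp": [0,24,0],"roll": 0,"gripper": -1},
    {"dp": [0,38,0],"roll": 0,"gripper": -1},
    {"dp": [0,38,0],"roll": 0,"gripper": -1},
    {"dp": [0,38,0],"roll": 0,"gripper": -1},
    {"dp": [0,38,0],"roll": 0,"gripper": -1},
    {"dp": [0,38,0],"roll": 0,"gripper": -1},
    {"dp": [0,38,0],"roll": 0,"gripper": -1},
    {"dp": [0,38,0],"roll": 0,"gripper": -1},
    {"dp": [0,0,0],"roll": 0,"gripper": -1},
    {"dp": [0,0,0],"roll": 0,"gripper": -1},
    {"dp": [0,0,0],"roll": 0,"gripper": -1},
    {"dp": [0,0,0],"roll": 0,"gripper": -1}
  ]
}}

```text
clock: 30.07
eef_pos: [445.4, -362.2, 143.4]
eef_rot: [3.113, 0.609, 2.122]
wrist_force: [-0.5, -0.6, -0.5]
finger_gap: 0.8
finger_force: 0.0
```

Request:
{"fn": "carry_out", "kwargs": {
  "deltas": [
    {"dp": [0,0,0],"roll": 0,"gripper": -1},
    {"dp": [0,0,0],"roll": 0,"gripper": -1},
    {"dp": [0,0,0],"roll": 0,"gripper": -1},
    {"dp": [0,0,0],"roll": 0,"gripper": -1}
  ]
}}

```text
clock: 30.4
eef_pos: [445.6, -361.8, 143.1]
eef_rot: [3.113, 0.608, 2.124]
wrist_force: [-0.3, -1.1, -0.6]
finger_gap: 0.6
finger_force: 0.0
```

```bash
python3 tr.py top12.png; python3 - <<'E'
from h import *
import cv2
a=cv2.imread("pics/top10.png").astype(np.float32); b=cv2.imread("pics/top12.png").astype(np.float32)
T=cv2.resize(a[134:164,246:274],None,fx=8,fy=8,interpolation=cv2.INTER_CUBIC); S=cv2.resize(b[134:164,234:282],None,fx=8,fy=8,interpolation=cv2.INTER_CUBIC)
v=cv2.minMaxLoc(cv2.matchTemplate(S,T,cv2.TM_CCOEFF_NORMED)); dx=v[3][0]/8-12
print("shift px",dx,v[1],"mm",unproj([(260.3+dx,150.6),(260.3,150.6)],170)[:,1])
c=cv2.resize(b[110:200,200:330].astype(np.uint8),None,fx=6,fy=6,interpolation=cv2.INTER_CUBIC); cv2.imwrite("pics/top12c.png",c)
E
python3 d.py 0,60,-95 0,35,-95 0,21,-95 0,13,-95
```

```text
30.45 0.89 dx -75 dy 0 travel 188.9 [ 0.   0.6 -0.4]
shift px -3.875 0.9662476181983948 mm [147.4100607  137.44499296]
30.45 [-0.665  0.167  1.97  -0.404  0.45  -0.912] [ 445.519 -361.787  143.09 ] [3.114 0.608 2.124] panel [ -1.543  49.525 -47.849] tool axes in panel
 [[-0.996  0.002  0.084]
 [-0.084  0.025 -0.996]
 [ 0.005  1.     0.025]]
0,60,-95 [ -2.6 -46.9 -11.5]
0,35,-95 [ -0.5 -47.5  13.4]
0,21,-95 [  0.7 -47.9  27.4]
0,13,-95 [  1.3 -48.1  35.3]
```

View pics/top12c.png

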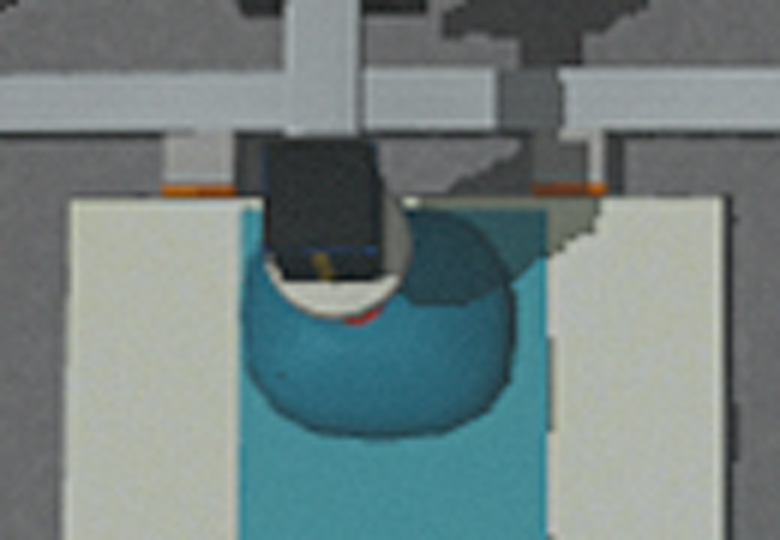

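The ring's right edge is now at crop x=412, which puts the lens at y≈149, right over the mark (y≈149). Next is the shutter.

Request:
{"fn": "carry_out", "kwargs": {
  "deltas": [
    {"dp": [-2,-15,-11],"roll": 0,"gripper": -1},
    {"dp": [-2,-47,-11],"roll": 0,"gripper": -1},
    {"dp": [0,-47,8],"roll": 0,"gripper": -1},
    {"dp": [0,-47,20],"roll": 0,"gripper": -1},
    {"dp": [0,-47,26],"roll": 0,"gripper": -1},
    {"dp": [0,-47,31],"roll": 0,"gripper": -1},
    {"dp": [0,-47,34],"roll": 0,"gripper": -1},
    {"dp": [0,-47,34],"roll": 0,"gripper": -1}
  ]
}}

```text
clock: 31.12
eef_pos: [415.8, -402.4, 115.8]
eef_rot: [3.115, 0.607, 2.123]
wrist_force: [-38.1, 38.8, 48.8]
finger_gap: 0.5
finger_force: 34.0
```

```bash
python3 d.py|head -1
```

```text
31.1167 [-0.782  0.214  1.989 -0.315  0.355 -1.079] [ 415.809 -402.352  115.812] [3.115 0.607 2.123] panel [  0.985  16.569 -94.536] tool axes in panel
```

Request:
{"fn": "carry_out", "kwargs": {
  "deltas": [
    {"dp": [0,0,-5],"roll": 0,"gripper": -1},
    {"dp": [0,0,-30],"roll": 0,"gripper": -1},
    {"dp": [10,0,-65],"roll": 0,"gripper": -1},
    {"dp": [30,0,-95],"roll": 0,"gripper": -1},
    {"dp": [60,0,-115],"roll": 0,"gripper": -1},
    {"dp": [60,0,-115],"roll": 0,"gripper": -1},
    {"dp": [60,0,-115],"roll": 0,"gripper": -1}
  ]
}}

```text
clock: 31.7
eef_pos: [353.8, -306.4, 175.3]
eef_rot: [3.113, 0.61, 2.124]
wrist_force: [0.3, -0.5, 0.7]
finger_gap: 0.3
finger_force: 0.0
```

```bash
python3 tr.py top13.png; python3 - <<'E'
import cv2,numpy as np
from h import *
a=cv2.imread("pics/top5.png"); b=cv2.resize(cv2.imread("pics/top13.png")[140:310,360:550],None,fx=4,fy=3.5,interpolation=cv2.INTER_CUBIC)
def cen(im,f):
    m=f(im.astype(int)); ys,xs=np.nonzero(m); return xs.mean().round(1),ys.mean().round(1),len(xs)
red=lambda i:(i[...,2]>120)&(i[...,1]<60)
print("knob before/after",cen(a,red),cen(b,red))
wh=lambda i:(i[190:290,215:320].min(2)>130)
print("toggle white blob before/after",cen(a,wh),cen(b,wh))
from g import pan
print("expected tips off/on (crop)",[((proj(pan(U,31.3,95))[0]-[360,140])*[4,3.5]).round() for U in(-13.2,13.2)])
for l in("toggle",): print((b[190:290:6,215:320:6].min(2)))
E
```

```text
31.75 0.89 dx -75 dy 0 travel 188.9 [ 0.4 -1.2  0.4]
knob before/after (np.float64(323.5), np.float64(363.2), 889) (np.float64(323.5), np.float64(362.8), 842)
toggle white blob before/after (np.float64(48.5), np.float64(54.5), 782) (np.float64(54.6), np.float64(53.6), 623)
expected tips off/on (crop) [array([238., 248.]), array([273., 231.])]
[[100  94  63  31  30  29  35  34  26  26   0  40  63  76  73  63  65  62]
 [ 52  31  28  29  28  33  33  29  32  23   7   0  64  67  77  78  66  67]
 [ 23  34  32  33  32  32  30  34  28  34  77  22  14  85  74  76  71  64]
 [ 34  30  30  26  37  33  30  31  58 112 116  62   0  13  52  75  79  64]
 [ 33  34  29  33  28  33  31  31  48 102 121  98  43   0  57  72  74  77]
 [ 29  28  31  30  31  19  42 115 112  55  26  47  31   8  10  87  70  77]
 [ 33  33  37  30  24  58 150 156 105 140 175  65  14  28   0   7  53  71]
 [ 31  28  27  30  16 115 162 132  74 173 202  93  25  20  60   0  48  73]
 [ 28  29  29  29  20  71 152 149 129 146 136  30  30  26  25  17   0  80]
 [ 33  33  31  30  28  17 118 140 143 114  35  20  27  25  31  25   0   9]
 [ 32  30  26  25  28  25  24  23  25  20  31  24  34  31  28  26  21   0]
 [ 27  29  31  33  31  30  29  29  27  25  30  31  28  25  29  30  23   8]
 [ 29  28  29  30  32  27  30  29  28  30  31  29  29  32  29  31  26  19]
 [ 31  29  27  26  29  31  30  30  26  25  29  29  28  28  29  27  30  19]
 [ 26  25  36  31  32  28  28  26  29  24  25  28  24  19   4  25  29  29]
 [ 29  26  27  27  29  32  30  26  31  27  29  32  35 134 187  16  23  32]
 [ 30  28  32  29  30  31  28  28  29  29  28  20   8 149 185 130   0  23]]
```

```bash
python3 -c "
from cell import manip
print(manip.sign_off())"
```

```text
the job is handed in; nothing more can be done
None
```

I've handed the job in. At that point my pictures and force readings showed the board against both stops, the light toggle up, the camera stopped over the mark to within about 5 mm, and the shutter pressed and let go; sign-off returned no verdict, so I can't confirm a pass.

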